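Take the badge die out of its quick coupling and park it

TASK

Press the sprung sleeve of the upright quick coupling straight down until the steel die in it is let go and kicks up, then draw the die out so that the sleeve springs forward again, and stand the die in the empty wooden block, its rim resting fully home on the block. Feel for the sleeve and work gently: do not drive it hard against its stop (stay below 25 N on the coupling), do not tug at a die that is still locked, do not ram the die into the block, and leave the other die and the badges where they lie.

Things in the scene. Friction and masses are not known exactly. Their poses are not given: they have to be found in the camera images.
- station: Quick coupling fixed on the table: 96 x 96 x 12 mm dark steel foot plate with an upright round steel socket, a plain aluminium sleeve around it. Origin on the coupling's axis at table level, z up. The sleeve is 52 to 58 mm in diameter; its top flange, to be pressed by fingertips either side of the die, is 64 mm in diameter, its hole 41 mm. Fingers 40 mm apart clear the die.
- station_mouth (a point): Centre of the socket's mouth (30 mm outside, 17 mm bore), on the axis, 52 mm above the table. The flat top of the sleeve's flange rests 57 to 69 mm above the table: it is screwed higher or lower on the sleeve each time and not measured, so find it by touch. Spring: 5 N to start the sleeve down, 9 N where the die is let go, 10 N at the hard stop, 8 mm down.
- sleeve (a joint): Sleeve travel (m) from its own rest: 0 up (forward), 0.008 at the stop below. At 0.0055 to 0.007 the jaws let go and an ejector kicks the die up 7 mm; let go sooner, it stays locked. The jaws then rub on the die's foot (up to 8 N to draw it out) and hold the sleeve at about 0.006 with nothing pressing; 11 mm farther up the foot leaves them and the sleeve snaps to 0.
- die_head (a point): Middle of the head of the loose steel die to take out (z its axis), 52 mm above its underside, 12 mm below its top; 64 mm tall, 0.13 kg, round. From below: foot 16 mm in diameter, 12 high, chamfered; neck 8.4 to 36 mm; rim 26 in diameter, 36 to 40; head 22 in diameter, 40 to 64, to be gripped. Above the table: locked 82 mm, kicked up 89, clear of the mouth at 104.
- rack_hole0 (a point): Middle of the mouth of the bore in the empty wooden block (80 x 80 x 45 mm, fixed to the table), in its top face 45 mm above the table; z up. The bore is 17.6 mm in diameter with a 2 mm chamfer and 40 mm deep. Fully home, the die's rim rests on the block and the middle of its head is 16 mm above this point.
- rack: The empty wooden block itself; origin at the middle of its underside, on the axis of the bore, at table level.
- spare_head (a point): A second loose die, with a thicker and lower head (26 mm in diameter, 18 mm high, its top 67 mm above the table), standing in a second wooden block of the same size. Leave it alone. This point is the middle of its head, on the axis.
- badge_a: A loose button badge, bare steel, a domed disc 44 mm in diameter and 7 mm high, lying on the table. Leave it alone. Origin at the middle of its underside.
- badge_b: A loose button badge, copper-coloured, a domed disc 44 mm in diameter and 7 mm high, lying on the table. Leave it alone. Origin at the middle of its underside.
- badge_c: A loose button badge, copper-coloured, a domed disc 44 mm in diameter and 7 mm high, lying on the table. Leave it alone. Origin at the middle of its underside.
- badge_d: A loose button badge, bare steel, a domed disc 44 mm in diameter and 7 mm high, lying on the table. Leave it alone. Origin at the middle of its underside.
Mind the look-alikes: they are no part of the job. Of the things like the station, leave any that is turquoise; of the rest the larger one is meant. Leave any red look-alike of the rack alone.

How it is judged (in metres and radians):
On the way, in this order (a step that is already met when the one before it is completed fails the run):
1. the sleeve is pressed back and the die has kicked up in the coupling (value of joint sleeve above 0.004 m and z of die_head in the frame of station between 0.086 and 0.096 m and horizontal distance between die_head and station below 0.006 m), for 0.02 s.
2. the die is drawn out of the coupling and the sleeve has sprung forward (value of joint sleeve below 0.0015 m and z of die_head in the frame of station above 0.107 m), for 0.1 s.
At the end, for the whole second after the job is handed in: The die stands at rest in the bore of the empty block, its rim down on the block (middle of the head 13 to 18 mm above the bore's mouth, within 3 mm of its axis, within 0.08 rad of upright), and the coupling's sleeve is forward (within 1.5 mm) (horizontal distance between die_head and rack_hole0 below 0.003 m and z of die_head in the frame of rack_hole0 between 0.013 and 0.018 m and angle between die_head's own z axis and vertical below 0.08 rad and value of joint sleeve below 0.0015 m and linear speed of die below 0.02 m/s); the robot touches nothing.
It fails at once if the robot presses on the coupling with more than 25 N (contact force between station and the fingers above 25 N or contact force between station and the arm above 25 N).
It fails at once if the die is forced in the coupling: tugged while locked, or jammed, with more than 40 N (contact force between station and die above 40 N).
It fails at once if the die is rammed into the block with more than 40 N (contact force between rack and die above 40 N).
It fails at once if the other die is moved by more than 10 mm (distance of spare_head from where it was at the start of the episode above 0.01 m).
It fails at once if a badge is moved by more than 20 mm (distance of any of badge_a, badge_b, badge_c, badge_d from where it was at the start of the episode above 0.02 m).
It also fails if it takes over 54 s, if anything falls off the work surface, if the arm or the gripper's body presses on something with over 40 N, if the wrist force passes 120 N, or if a joint passes its speed limit or range.

ROBOT

A 6-joint arm with a two-finger parallel gripper is mounted at the origin on the work surface. World frame = base frame: x ahead of the robot, y to its left, z up, the work surface at z = 0. Lengths are in mm, angles in rad, forces in N, time in s.
With the tool pointing down it reaches from about 350 to 875 mm from the base axis. Payload 4.2 kg.
Tool frame: the origin (TCP) lies between the finger pads; the fingertips stand 11 mm ahead of it and the grasp point (between the pads) lies 8 mm behind it; z points along the fingers, y is the direction in which the jaws open and shut (so a half turn about z gives the same grasp; the last joint's range is limited). The gripper opens to 85 mm and grips with 20 to 120 N. Pads are 22 mm wide; open, the fingers measure 114 mm over their backs; the gripper's body (76 mm by 85 mm) begins 54 mm behind the grasp point. The pads swing forward as they close: fully open they stand 13 mm farther back than shut.
Start: joints at [1.406, 0.385, 0.008, 0, -1.194, -0.259], TCP at [256.984, 569.7, 215.612] pointing down, gripper open.
Joint ranges: [-3.14, 3.14], [-1.21, 2.06], [-1.07, 1.41], [-3.16, 2.05], [-2.99, -0.16], [-3.1, 3.1]. Speed limits (rad/s): [2.79, 2.79, 3.14, 3.14, 3.14, 3.14].

INTERFACE

Orientations are given as a unit quaternion [x, y, z, w].
In Python, from bench import * gives the robot as it stands.
- The arm moves only by the tool servo_tool, never from a script. Its argument "rows" is a list of rows, each a list of 7 numbers: the opening, from 0 (shut) to 1 (fully open), then the shift along the tool's x, y, z in cm, then the turn, a rotation vector about the tool's x, y, z in degrees. A call has 1 to 12 rows; each row shifts and turns the commanded pose from where the row before left it, along the tool's axes as they then stand; what a row does not reach is not made up. A row lasts 1/10 s, in which the tool goes at most 50 mm and 8.59 degrees, less where a joint would pass 70% of its speed; a pose out of reach is approached as far as the arm can. A call is refused whole if a number of a shift passes 5 or a number of a turn 8.59, either way. A call with a gripper value outside its range is refused whole. The fingers move at their own pace and stop on an object; the grip force is fixed at half the most. Time passes only in rows, so rows that do not move let the fingers close. It gives the time, the measured TCP pose, the force and the opening at its end, in the units of the state.
- read_state(): the state, without advancing time (a new reading comes with each control period).
- get_image(name): name is "side" or "top" or "wrist"; returns a dict with "image" (400x640x3 uint8, red, green, blue), "mtx" (3x3 intrinsics, pixels), "k1" (the pictures are not rectified: a ray, as slopes to the right and down, at radius r is drawn at 1 + k1 r^2 times it, then the intrinsics apply), "extrinsics" (4x4, takes a point from camera to world coordinates). Camera axes: x right, y up, looking along -z (the intrinsics and any distortion apply to the point x, -y, -z); pixel columns grow to the right and rows downward; lengths in mm; the calibration is good to about 2 mm. A picture is of the moment at which its call begins. There is no depth.
- job_done(): hands the job in, once; it reports no verdict.
The state is a dict: "clock": time; "joints": joint angles; "joint_vel": joint speeds; "joint_efforts": joint torques, N m; "position": TCP position; "ee_rot": TCP orientation; "contact_force": force on the tool from outside, world axes, zero at the start; "wrist_torque": the same for the moment, N m; "gripper_width": finger opening in mm.
Only numpy, scipy, OpenCV 4.12 (cv2) and the standard library are available. Lean on these libraries where they do the work, as an engineer would, in place of code of your own. Each camera call takes 0.05 s, during which the arm holds its last target. There are 200 camera calls.

## Working session

There is one attempt and no reset: what is moved stays moved. The work goes in short steps, Python scripts to look and compute and a tool call to move; the robot and the scene stay as the last step left them, time stands still between calls to the robot, and variables do not carry over. Pictures are saved under pics/ and viewed, about 8 in all and at most 12, crops included, and the job is handed in when it is done.

Besides the shell and the picture viewer there is one more tool, called after "Request:" as name(argument=value, ...) on one line, values as JSON. servo_tool: Moves the arm, as the interface text tells. Its arguments: {"type":"object","properties":{"rows":{"type":"array","items":{"type":"array","items":{"type":"number"}}}},"required":["rows"]}

```bash
mkdir -p pics; ls; cat > h.py <<'E'
from bench import *
import numpy as np, cv2
from scipy.spatial.transform import Rotation as R
def snap(n,f):
    d=get_image(n); cv2.imwrite(f'pics/{f}.png',cv2.cvtColor(d['image'],cv2.COLOR_RGB2BGR))
    np.savez(f'pics/{f}.npz',**d); return d
def load(f): return dict(np.load(f'pics/{f}.npz'))
def ray(d,u,v):
    K=d['mtx']; k=float(d['k1']); D=np.array([k,0,0,0,0.])
    p=cv2.undistortPoints(np.array([[[u,v]]],float),K,D)[0,0]
    T=d['extrinsics']; r=T[:3,:3]@np.array([p[0],-p[1],-1.]); return T[:3,3],r/np.linalg.norm(r)
def onz(d,u,v,z):
    o,r=ray(d,u,v); return o+r*(z-o[2])/r[2]
def proj(d,P):
    T=d['extrinsics']; c=T[:3,:3].T@(np.array(P,float)-T[:3,3]); x,y=c[0]/-c[2],-c[1]/-c[2]
    s=1+float(d['k1'])*(x*x+y*y); q=d['mtx']@np.array([x*s,y*s,1]); return q[:2]
def tri(obs):
    A=np.zeros((3,3));b=np.zeros(3)
    for o,r in obs:
        M=np.eye(3)-np.outer(r,r);A+=M;b+=M@o
    p=np.linalg.solve(A,b); return p,[float(np.linalg.norm((np.eye(3)-np.outer(r,r))@(p-o))) for o,r in obs]
E
python3 - <<'E'
from h import *
a=[snap(n,n+'0') for n in('top','side','wrist')]
for d in a: print(d['mtx'].round(1).tolist(),d['k1'],d['extrinsics'].round(2).tolist())
print(read_state())
E
```

```text
pics
[[468.7, 0.0, 314.1], [0.0, 468.7, 200.2], [0.0, 0.0, 1.0]] -0.11967887748227958 [[-0.02, 1.0, -0.09, 429.79], [-1.0, -0.02, 0.0, 17.62], [0.0, 0.09, 1.0, 1121.23], [0.0, 0.0, 0.0, 1.0]]
[[399.9, 0.0, 318.3], [0.0, 399.9, 195.7], [0.0, 0.0, 1.0]] -0.028797486127073037 [[0.89, 0.25, -0.38, 83.12], [-0.45, 0.47, -0.76, -871.12], [-0.02, 0.85, 0.53, 712.14], [0.0, 0.0, 0.0, 1.0]]
[[286.8, 0.0, 319.0], [0.0, 286.8, 201.0], [0.0, 0.0, 1.0]] -0.008317090099362792 [[-0.41, 0.87, 0.27, 325.27], [-0.91, -0.39, -0.12, 539.33], [0.0, -0.3, 0.96, 374.11], [0.0, 0.0, 0.0, 1.0]]
{'clock': 0.15, 'joints': array([ 1.40556576e+00,  3.85374384e-01,  6.94244057e-03, -3.40133204e-04,
       -1.19400392e+00, -2.58592787e-01]), 'joint_vel': array([-4.97304662e-05, -1.29947484e-03,  5.39983509e-03,  3.60760502e-03,
        7.71782938e-04, -1.10873443e-03]), 'joint_efforts': array([-1.52587295e-04, -3.92677903e+01,  1.88580984e+01,  4.18859571e+00,
       -3.39956438e-03, -1.51927996e-06]), 'position': array([256.83393208, 569.28038883, 214.77906287]), 'ee_rot': array([ 9.77617089e-01, -2.10390423e-01, -1.19658966e-04,  8.26252979e-04]), 'contact_force': array([0.7343987 , 0.3652174 , 0.12637429]), 'wrist_torque': array([ 0.05584245,  0.02596039, -0.01417263]), 'gripper_width': 85.16841603160366}
```

View pics/top0.png

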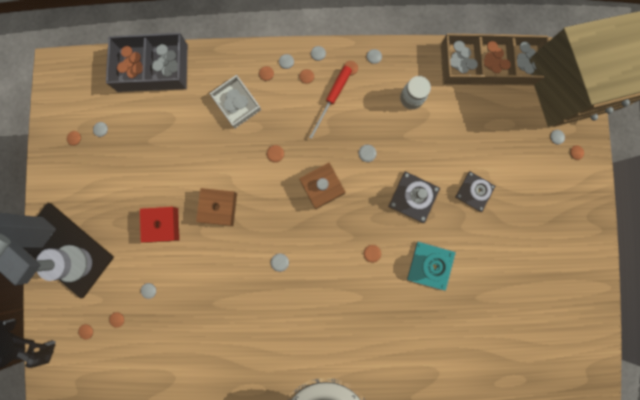

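View pics/side0.png

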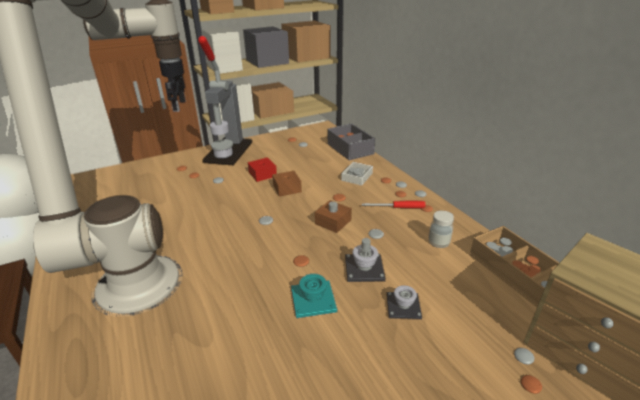

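The top view shows the meant coupling (dark plate with die) at (414,197), the spare die's block at (322,186), the empty block at (216,207), and the red and turquoise look-alikes at (158,225) and (432,266). The side view shows the same coupling at (365,260) and the block at (288,183). I'll take coarse positions next.

```bash
python3 - <<'E'
from h import *
t=load('top0');s=load('side0')
for n,u,v,z in[('station plate',414,197,12),('die top',421,193,94),('rack top',216,207,45),('spare top',322,184,67)]: print(n,onz(t,u,v,z).round(1))
print('tri die',tri([ray(t,421,193),ray(s,367,240)]))
print('tri rack',tri([ray(t,216,206),ray(s,288,178)]))
print(onz(s,365,266,12))
# badges near
for u,v in[(275,153),(368,153),(280,262),(372,254)]: print('badge',onz(t,u,v,4).round(0))
print(onz(t,432,266,30).round(0),onz(t,476,191,30).round(0))
E
```

```text
station plate [ 533.7 -223.4   12. ]
die top [ 534.6 -221.7   94. ]
rack top [515.8 242.9  45. ]
spare top [561.9  -2.9  67. ]
tri die (array([ 536.42336019, -222.96021887,   92.12139357]), [1.77910475489144, 1.7791047548914398])
tri rack (array([520.45949148, 242.53267819,  42.84041291]), [2.3396035361875893, 2.3396035361877576])
[ 533.85305497 -227.93412032   12.        ]
badge [648. 108.   4.]
badge [ 644. -117.    4.]
badge [385.  99.   4.]
badge [ 400. -120.    4.]
[ 370. -256.   30.] [ 544. -370.   30.]
```

Request:
servo_tool(rows=[[1,3.6,2.1,0.2,0,0,0],[1,3.6,2.1,0.2,0,0,0],[1,3.6,2.1,0.2,0,0,0],[1,3.6,2.1,0.2,0,0,0],[1,3.6,2.1,0.2,0,0,0],[1,3.6,2.1,0.2,0,0,0],[1,3.6,2.1,0.2,0,0,0],[1,3.6,2.1,0.2,0,0,0],[1,3.3,2.1,0.2,0,0,0],[1,0,0,0,0,0,0],[1,0,0,0,0,0,0]])

```text
clock: 1.25
position: [472.1, 264.6, 197.3]
ee_rot: [0.977, -0.211, -0.0, 0.0]
contact_force: [-0.1, -0.5, 0.2]
gripper_width: 85.4
```

```bash
python3 - <<'E'
from h import *
snap('wrist','rA'); s=read_state(); print(s['clock'],s['position'],s['ee_rot'],s['contact_force'])
E
```

```text
1.3 [471.79498497 265.39548937 197.4629615 ] [ 9.77579347e-01 -2.10567333e-01 -1.25019780e-04  4.22378534e-05] [ 0.49495635 -0.26667672  0.43477456]
```

Request:
servo_tool(rows=[[1,2,0,1,0,0,0],[1,2,0,1,0,0,0],[1,0,0,0,0,0,0],[1,0,0,0,0,0,0]])

```text
clock: 1.7
position: [507.8, 249.8, 177.3]
ee_rot: [0.978, -0.21, -0.0, 0.0]
contact_force: [-0.6, -0.6, -0.5]
gripper_width: 85.4
```

```bash
python3 - <<'E'
from h import *
snap('wrist','rB'); s=read_state(); print(s['clock'],s['position'],s['ee_rot'],s['contact_force'])
a=[cv2.imread(f'pics/{n}.png') for n in('rA','rB')]
cv2.imwrite('pics/rAB.png',np.vstack([i[60:360,100:600] for i in a]))
E
```

```text
1.75 [507.75870385 249.93512067 177.76692392] [ 9.77775582e-01 -2.09654264e-01 -8.98932786e-06 -4.00910770e-05] [-0.05247732 -0.48564709 -0.390563  ]
```

View pics/rAB.png

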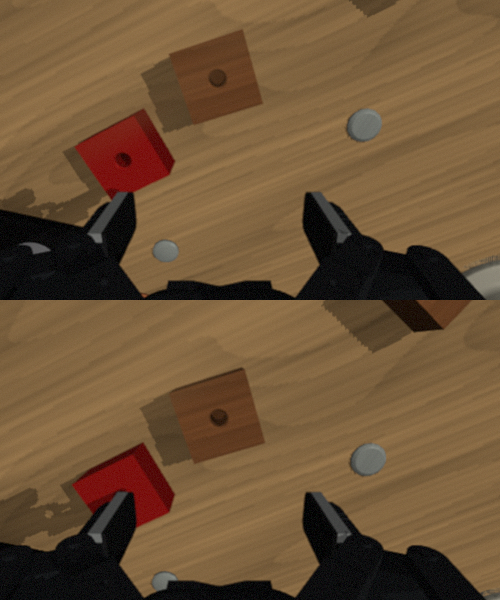

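The brown block's bore is at full-frame pixel (317,137) in view A and (319,177) in view B. The red block is beside it and a badge is to the right.

```bash
cat >> h.py <<'E'
def darkblob(f,u,v,w=16,frac=.62,show=True):
    g=cv2.cvtColor(cv2.imread(f'pics/{f}.png'),cv2.COLOR_BGR2GRAY)[v-w:v+w+1,u-w:u+w+1]
    g=cv2.resize(g,None,fx=4,fy=4,interpolation=cv2.INTER_CUBIC)
    m=(g<frac*np.median(g)).astype(np.uint8)
    cs,_=cv2.findContours(m,cv2.RETR_EXTERNAL,cv2.CHAIN_APPROX_NONE)
    e=cv2.fitEllipse(max(cs,key=cv2.contourArea))
    return (e[0][0]+.5)/4-.5+u-w,(e[0][1]+.5)/4-.5+v-w,np.array(e[1])/4
E
python3 - <<'E'
from h import *
obs=[]
for n,u,v in(('rA',317,137),('rB',319,177)):
    d=load(n)
    for fr in(.6,.75,.85):
        x=darkblob(n,u,v,14,fr); print(n,fr,np.round(x[:2],1),x[2].round(1),onz(d,x[0],x[1],45).round(1))
    x=darkblob(n,u,v,14,.75); obs.append(ray(d,x[0],x[1]))
print(tri(obs)); t=load('top0'); x=darkblob('top0',216,206,6,.75); print(x,onz(t,x[0],x[1],45)); obs.append(ray(t,x[0],x[1])); print(tri(obs))
E
```

```text
rA 0.6 [317.1 136.8] [14.9 16.7] [518.2 246.4  45. ]
rA 0.75 [317.9 138.4] [15.2 17.4] [516.2 246.2  45. ]
rA 0.85 [317.4 138. ] [17.6 18.3] [516.9 246.6  45. ]
rB 0.6 [318.6 178.6] [12.3 16. ] [515.9 247.   45. ]
rB 0.75 [318.6 177.3] [16.4 17.6] [517.2 246.5  45. ]
rB 0.85 [318.6 177.3] [17.3 18.8] [517.1 246.5  45. ]
(array([515.93271529, 246.72937264,  39.48880274]), [0.3026591071174103, 0.3026591071173699])
(214.61529541015625, 205.66222429275513, array([4.38923693, 6.52333975])) [518.9490354  246.18204146  45.        ]
(array([517.76440883, 245.77689692,  49.69833695]), [1.1860831748465082, 0.4614870288263253, 0.9901901948354602])
```

Request:
servo_tool(rows=[[1,1.8,4.2,0,0,0,0],[1,1.8,4.2,0,0,0,0],[1,1.8,4.2,0,0,0,0],[1,1.8,4.2,0,0,0,0],[1,1.8,4.2,0,0,0,0],[1,1.8,4.2,0,0,0,0],[1,1.8,4.2,0,0,0,0],[1,1.8,4.2,0,0,0,0],[1,1.8,4.2,0,0,0,0],[1,1.8,4.2,0,0,0,0],[1,0,0,0,0,0,0],[1,0,0,0,0,0,0]])

```text
clock: 2.95
position: [499.6, -208.0, 178.0]
ee_rot: [0.978, -0.211, 0.0, -0.0]
contact_force: [-0.5, 1.5, 0.7]
gripper_width: 85.8
```

```bash
python3 - <<'E'
from h import *
snap('wrist','sA'); s=read_state(); print(s['clock'],s['position'],s['ee_rot'],s['contact_force'])
E
```

```text
3.0 [ 499.75828661 -207.18780542  178.05133927] [ 9.77684838e-01 -2.10076670e-01  3.60531264e-04 -1.43818920e-04] [-0.1608943   0.97114989  0.16403148]
```

Request:
servo_tool(rows=[[1,2,0,0,0,0,0],[1,2,0,0,0,0,0],[1,0,0,0,0,0,0],[1,0,0,0,0,0,0]])

```text
clock: 3.4
position: [536.2, -222.6, 177.5]
ee_rot: [0.978, -0.209, -0.0, -0.0]
contact_force: [-0.3, -1.0, -0.7]
gripper_width: 85.5
```

```bash
python3 - <<'E'
from h import *
snap('wrist','sB'); s=read_state(); print(s['clock'],s['position'],s['ee_rot'],s['contact_force'])
a=[cv2.imread(f'pics/{n}.png') for n in('sA','sB')]
cv2.imwrite('pics/sAB.png',np.vstack([i[60:360,100:600] for i in a]))
E
```

```text
3.45 [ 535.80173292 -222.79406933  177.60115862] [ 9.77837952e-01 -2.09362843e-01 -3.45229275e-04 -1.45864742e-04] [ 0.06869339  0.14246211 -0.35598791]
```

View pics/sAB.png

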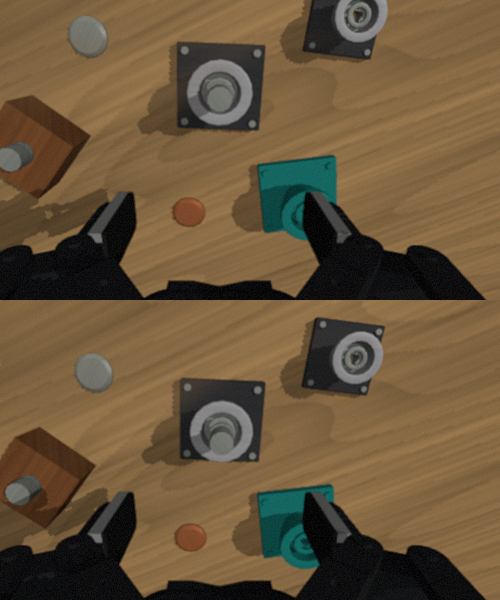

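View A shows the coupling at full frame (319,151) and view B at (321,192), with the die head in the middle. I'll zoom in for exact pixels.

```bash
python3 - <<'E'
from h import *
a=[cv2.imread(f'pics/{n}.png') for n in('sA','sB')]
cv2.imwrite('pics/sz.png',np.hstack([cv2.resize(a[0][95:200,265:370],None,fx=3.8,fy=3.8,interpolation=cv2.INTER_CUBIC),cv2.resize(a[1][130:235,265:370],None,fx=3.8,fy=3.8,interpolation=cv2.INTER_CUBIC)]))
E
```

```text
(no output)
```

View pics/sz.png

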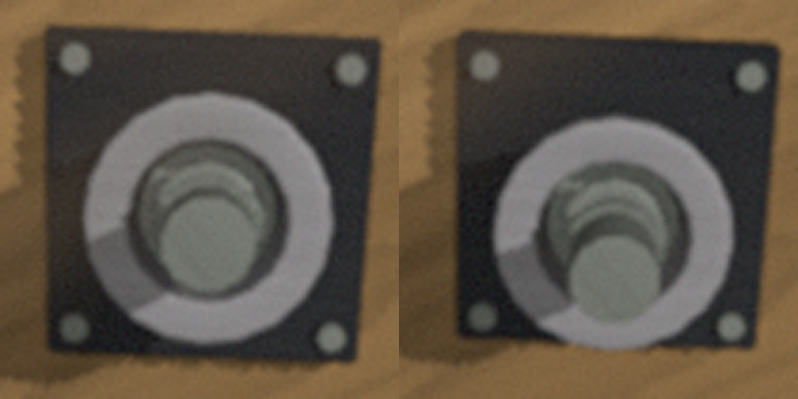

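The zoom shows the die's top at (208,244) in A and (216,278) in B, the flange ring centred at (208,218) and (214,232), and four screws at the plate's corners.

```bash
python3 - <<'E'
from h import *
A=load('sA');B=load('sB')
fa=lambda x,y:((x+.5)/3.8-.5+265,(y+.5)/3.8-.5+95)
fb=lambda x,y:((x-399+.5)/3.8-.5+265,(y+.5)/3.8-.5+130)
for n,a,b,z in[('die',fa(208,244),fb(615,278),94),('flange',fa(208.5,218),fb(613.5,232.5),63)]:
    print(n,tri([ray(A,*a),ray(B,*b)]),onz(A,*a,z).round(1),onz(B,*b,z).round(1))
for d,f,c in[(A,fa,[(75,59),(351,69),(331,338),(74,328)]),(B,fb,[(484,66),(751,77),(731,326),(483,318)])]:
    P=np.array([onz(d,*f(*q),13) for q in c]); print(P.mean(0).round(1), np.linalg.norm(P[0]-P[1]).round(1),np.linalg.norm(P[1]-P[2]).round(1))
# flange size -> height
for d,f,l,r in[(A,fa,(84,218),(333,218)),(B,fb,(494,232),(733,232))]:
    for z in(57,63,69): print(z,np.linalg.norm(onz(d,*f(*l),z)-onz(d,*f(*r),z)).round(1))
E
```

```text
die (array([ 532.97086405, -222.94675182,   92.82349432]), [0.07425512420860075, 0.07425512420860676]) [ 533.2 -223.    94. ] [ 533.3 -223.2   94. ]
flange (array([ 533.74418874, -223.34933348,   55.36414651]), [0.05777099324619335, 0.05777099324621221]) [ 534.6 -223.8   63. ] [ 535.7 -224.1   63. ]
[ 532.6 -222.7   13. ] 78.6 78.8
[ 532.3 -222.6   13. ] 78.7 78.2
57 63.8
63 62.4
69 61.0
57 63.6
63 62.2
69 60.9
```

Both views agree: the axis is at (533.2, -223.0), the die's top is about 93 mm up (94 stated), and the screws are centred within 1 mm. I'll set the fingers 40 mm apart and descend.

Request:
servo_tool(rows=[[0.47,-0.23,0.14,1,0,0,0],[0.47,0,0,1,0,0,0],[0.47,0,0,1,0,0,0],[0.47,0,0,1,0,0,0],[0.47,0,0,1,0,0,0],[0.47,0,0,0,0,0,0],[0.47,0,0,0,0,0,0]])

```text
clock: 4.15
position: [533.5, -224.8, 127.3]
ee_rot: [0.978, -0.21, -0.0, 0.0]
contact_force: [0.8, 0.0, 0.5]
gripper_width: 40.3
```

```bash
python3 - <<'E'
from h import *
d=snap('wrist','p1'); s=read_state(); print(s['clock'],s['position'],s['ee_rot'],s['contact_force'],s['gripper_width'])
i=cv2.imread('pics/p1.png'); cv2.imwrite('pics/p1z.png',cv2.resize(i[130:380,190:450],None,fx=2.3,fy=2.3,interpolation=cv2.INTER_CUBIC))
E
```

```text
4.2 [ 533.79002609 -224.85858     127.77841086] [ 9.77642488e-01 -2.10273859e-01  2.41118781e-04  1.08304833e-04] [ 0.65784412 -0.54964525  0.72098256] 40.19163457753412
```

View pics/p1z.png

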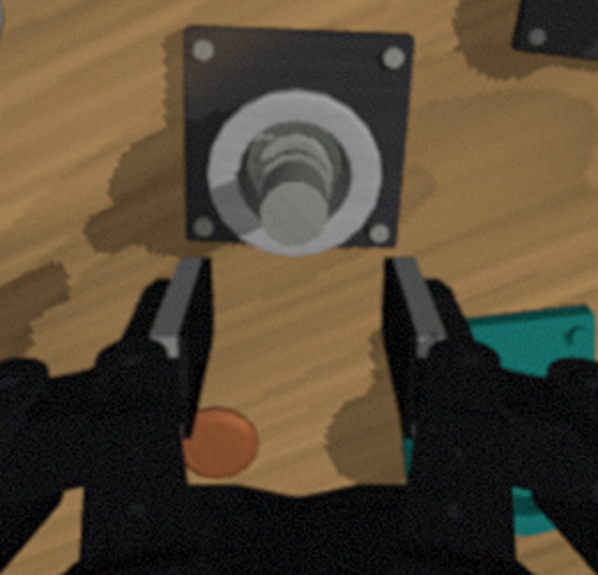

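```bash
python3 - <<'E'
from h import *
d=load('p1'); f=lambda x,y:((x+.5)/2.3-.5+190,(y+.5)/2.3-.5+130)
print(onz(d,*f(294,213),94), onz(d,*f(294.5,172),57))
for q in[f(*p) for p in((203,50),(393,58),(379,234),(203,228))]: print(onz(d,*q,13).round(1))
for _ in range(3):
  s=read_state();print(s['position'])
for n in('sB','p1','rB'):
  d=load(n); T=d['extrinsics'];print(T[:3,3].round(2), T[:3,1].round(4))
E
```

```text
[ 533.04692774 -222.87721681   94.        ] [ 534.39584694 -223.5316526    57.        ]
[ 585.2 -204.9   13. ]
[ 549.9 -275.2   13. ]
[ 479.1 -240.    13. ]
[ 514.3 -169.3   13. ]
[ 533.79002609 -224.85858     127.77841086]
[ 533.79002609 -224.85858     127.77841086]
[ 533.79002609 -224.85858     127.77841086]
[ 604.72 -252.72  336.93] [ 0.871  -0.3912 -0.2971]
[ 601.98 -254.95  286.73] [ 0.8702 -0.3932 -0.2969]
[576.32 219.79 336.77] [ 0.8706 -0.3924 -0.2968]
```

Request:
servo_tool(rows=[[0.47,-0.14,-0.13,1,0,0,0],[0.47,0,0,1,0,0,0],[0.47,0,0,1,0,0,0],[0.47,0,0,0.9,0,0,0],[0.47,0,0,0,0,0,0],[0.47,0,0,0,0,0,0]])

```text
clock: 4.8
position: [532.7, -223.0, 88.3]
ee_rot: [0.978, -0.21, -0.0, 0.0]
contact_force: [0.2, -0.0, 0.1]
gripper_width: 39.8
```

Request:
servo_tool(rows=[[0.47,0,0,0.15,0,0,0],[0.47,0,0,0.15,0,0,0],[0.47,0,0,0.15,0,0,0],[0.47,0,0,0.15,0,0,0],[0.47,0,0,0.15,0,0,0],[0.47,0,0,0.15,0,0,0],[0.47,0,0,0.1,0,0,0],[0.47,0,0,0,0,0,0]])

```text
clock: 5.6
position: [532.6, -222.9, 78.4]
ee_rot: [0.978, -0.21, -0.0, 0.0]
contact_force: [-0.5, -0.4, 0.5]
gripper_width: 40.2
```

Request:
servo_tool(rows=[[0.47,0,0,0.1,0,0,0],[0.47,0,0,0.1,0,0,0],[0.47,0,0,0.1,0,0,0],[0.47,0,0,0.1,0,0,0],[0.47,0,0,0.1,0,0,0],[0.47,0,0,0,0,0,0]])

```text
clock: 6.2
position: [532.6, -222.9, 73.4]
ee_rot: [0.978, -0.21, -0.0, 0.0]
contact_force: [0.3, 0.2, 0.2]
gripper_width: 40.1
```

Request:
servo_tool(rows=[[0.47,0,0,0.1,0,0,0],[0.47,0,0,0.1,0,0,0],[0.47,0,0,0.1,0,0,0],[0.47,0,0,0.1,0,0,0],[0.47,0,0,0,0,0,0]])

```text
clock: 6.7
position: [532.6, -222.9, 69.4]
ee_rot: [0.978, -0.21, -0.0, -0.0]
contact_force: [-0.7, -0.5, -0.5]
gripper_width: 40.2
```

Request:
servo_tool(rows=[[0.47,0,0,0.1,0,0,0],[0.47,0,0,0.1,0,0,0],[0.47,0,0,0.1,0,0,0],[0.47,0,0,0,0,0,0]])

```text
clock: 7.1
position: [532.6, -222.9, 66.4]
ee_rot: [0.978, -0.21, -0.0, -0.0]
contact_force: [-0.5, 0.5, -0.2]
gripper_width: 40.1
```

Request:
servo_tool(rows=[[0.47,0,0,0.1,0,0,0],[0.47,0,0,0.1,0,0,0],[0.47,0,0,0,0,0,0]])

```text
clock: 7.4
position: [532.6, -222.9, 64.5]
ee_rot: [0.978, -0.21, -0.0, -0.0]
contact_force: [0.3, 0.0, 0.7]
gripper_width: 40.3
```

Request:
servo_tool(rows=[[0.47,0,0,0.1,0,0,0],[0.47,0,0,0.1,0,0,0],[0.47,0,0,0,0,0,0]])

```text
clock: 7.7
position: [532.6, -222.9, 62.4]
ee_rot: [0.978, -0.21, -0.0, -0.0]
contact_force: [0.4, -0.9, -0.6]
gripper_width: 40.0
```

Request:
servo_tool(rows=[[0.47,0,0,0.1,0,0,0],[0.47,0,0,0.1,0,0,0],[0.47,0,0,0,0,0,0]])

```text
clock: 8.0
position: [532.6, -222.9, 60.4]
ee_rot: [0.978, -0.21, -0.0, 0.0]
contact_force: [0.3, 0.7, 0.2]
gripper_width: 39.9
```

```bash
python3 - <<'E'
from h import *
snap('wrist','p2'); snap('side','p2s')
i=cv2.imread('pics/p2.png')[150:360,200:440]; j=cv2.imread('pics/p2s.png')[200:305,315:415]
cv2.imwrite('pics/p2z.png',np.hstack([cv2.resize(i,(456,400),interpolation=cv2.INTER_CUBIC),cv2.resize(j,(344,400),interpolation=cv2.INTER_CUBIC)]))
E
```

```text
(no output)
```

View pics/p2z.png

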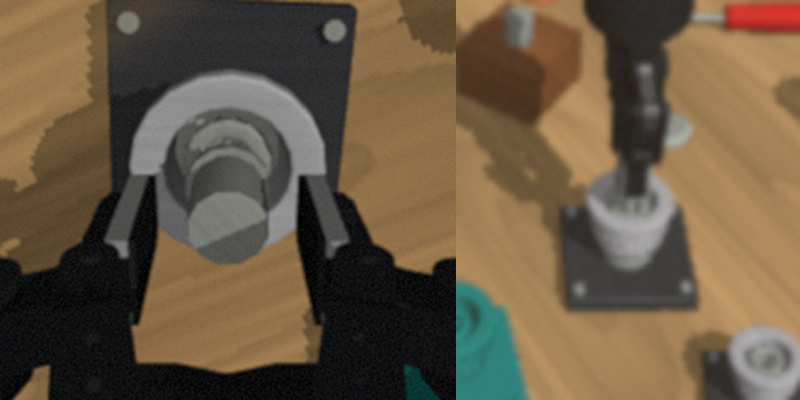

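The picture shows both fingertips over the flange ring on either side of the die, with no contact yet. I'll carry on down.

Request:
servo_tool(rows=[[0.47,0,0,0.1,0,0,0],[0.47,0,0,0.1,0,0,0],[0.47,0,0,0,0,0,0]])

```text
clock: 8.4
position: [532.6, -222.9, 58.4]
ee_rot: [0.978, -0.21, -0.0, -0.0]
contact_force: [-0.8, -0.3, -1.5]
gripper_width: 40.2
```

Request:
servo_tool(rows=[[0.47,0,0,0.1,0,0,0],[0.47,0,0,0.1,0,0,0],[0.47,0,0,0,0,0,0]])

```text
clock: 8.7
position: [532.6, -222.9, 56.4]
ee_rot: [0.978, -0.21, -0.0, -0.0]
contact_force: [-0.2, 1.0, -0.1]
gripper_width: 40.0
```

```bash
python3 - <<'E'
from h import *
w=load('p2');s=load('p2s')
q=R.from_quat([.978,-.21,0,0]); t=np.array([532.6,-222.9,60.4])
for z in(6,-5,-15,-20):
  for y in(-20,20):
    P=t+q.apply([11,y,z]); a=proj(w,P);b=proj(s,P)
    print(z,y,P.round(0),'wristzoom',((a-[200,150])*1.9).round(0),'sidezoom',((b-[315,200])*[3.44,3.81]+[456,0]).round(0))
b=proj(s,[533,-223,94]);print('die top in side',((b-[315,200])*[3.44,3.81]+[456,0]))
P=w['extrinsics'];print(P[:3,3])
i=w['image'];print(i.shape)
j=cv2.imread('pics/p2s.png')[195:275,325:405]
j0=cv2.imread('pics/side0.png')[195:275,325:405]
cv2.imwrite('pics/p2sz.png',np.hstack([cv2.resize(k,(400,400),interpolation=cv2.INTER_CUBIC) for k in(j0,j)]))
E
```

```text
6 -20 [ 551. -209.   54.] wristzoom [166. 133.] sidezoom [636. 179.]
6 20 [ 534. -246.   54.] wristzoom [289. 133.] sidezoom [645. 218.]
-5 -20 [ 551. -209.   65.] wristzoom [163. 146.] sidezoom [637. 167.]
-5 20 [ 534. -246.   65.] wristzoom [293. 146.] sidezoom [645. 205.]
-15 -20 [ 551. -209.   75.] wristzoom [159. 160.] sidezoom [638. 155.]
-15 20 [ 534. -246.   75.] wristzoom [298. 159.] sidezoom [646. 194.]
-20 -20 [ 551. -209.   80.] wristzoom [157. 167.] sidezoom [638. 149.]
-20 20 [ 534. -246.   80.] wristzoom [300. 167.] sidezoom [647. 187.]
die top in side [628.57847057 152.17515638]
[ 601.05200009 -253.06071948  219.87565836]
(400, 640, 3)
```

View pics/p2sz.png

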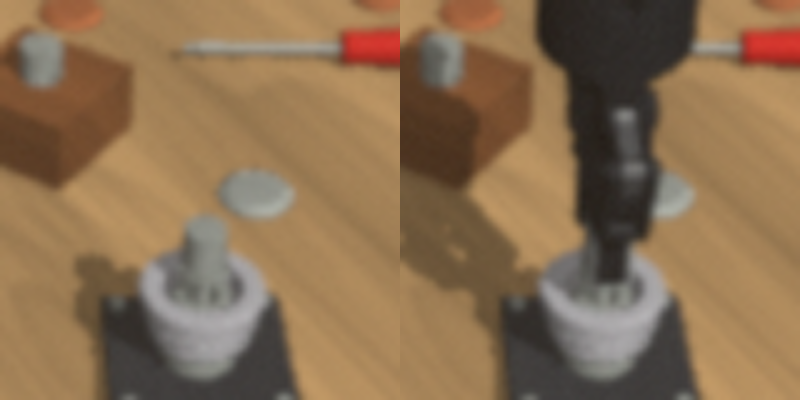

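The fingertips stand at about 73–80 mm while the TCP reads 60, so they are farther back than the text says and haven't reached the flange. I'll keep feeling downward.

Request:
servo_tool(rows=[[0.47,0,0,0.1,0,0,0],[0.47,0,0,0.1,0,0,0],[0.47,0,0,0.1,0,0,0],[0.47,0,0,0.1,0,0,0],[0.47,0,0,0,0,0,0]])

```text
clock: 9.2
position: [532.6, -222.9, 52.4]
ee_rot: [0.978, -0.21, -0.0, 0.0]
contact_force: [-0.4, 0.3, 0.0]
gripper_width: 40.1
```

Request:
servo_tool(rows=[[0.47,0,0,0.1,0,0,0],[0.47,0,0,0.1,0,0,0],[0.47,0,0,0.1,0,0,0],[0.47,0,0,0,0,0,0]])

```text
clock: 9.6
position: [532.6, -222.9, 49.4]
ee_rot: [0.978, -0.21, -0.0, -0.0]
contact_force: [-0.2, -0.4, 0.2]
gripper_width: 40.0
```

Request:
servo_tool(rows=[[0.47,0,0,0.1,0,0,0],[0.47,0,0,0.1,0,0,0],[0.47,0,0,0.1,0,0,0],[0.47,0,0,0,0,0,0]])

```text
clock: 10.0
position: [532.6, -222.9, 46.4]
ee_rot: [0.978, -0.21, -0.0, 0.0]
contact_force: [1.0, 0.3, -0.3]
gripper_width: 40.2
```

Request:
servo_tool(rows=[[0.47,0,0,0.1,0,0,0],[0.47,0,0,0.1,0,0,0],[0.47,0,0,0.1,0,0,0],[0.47,0,0,0,0,0,0]])

```text
clock: 10.4
position: [532.6, -222.9, 43.4]
ee_rot: [0.978, -0.21, -0.0, 0.0]
contact_force: [-0.1, -0.6, 0.7]
gripper_width: 40.2
```

Request:
servo_tool(rows=[[0.47,0,0,0.1,0,0,0],[0.47,0,0,0.1,0,0,0],[0.47,0,0,0,0,0,0]])

```text
clock: 10.7
position: [532.6, -222.9, 41.4]
ee_rot: [0.978, -0.21, -0.0, -0.0]
contact_force: [-0.1, 0.1, -0.3]
gripper_width: 40.3
```

Request:
servo_tool(rows=[[0.47,0,0,0.1,0,0,0],[0.47,0,0,0.1,0,0,0],[0.47,0,0,0,0,0,0]])

```text
clock: 11.0
position: [532.9, -223.0, 40.2]
ee_rot: [0.978, -0.21, 0.0, 0.0]
contact_force: [-1.4, 1.1, 4.5]
gripper_width: 40.0
```

Request:
servo_tool(rows=[[0.47,0,0,0.1,0,0,0],[0.47,0,0,0,0,0,0]])

```text
clock: 11.2
position: [532.9, -223.0, 39.3]
ee_rot: [0.978, -0.21, 0.0, 0.0]
contact_force: [-1.4, 0.7, 3.9]
gripper_width: 40.0
```

```bash
python3 - <<'E'
from h import *
snap('side','p3s');snap('wrist','p3')
s=read_state();print(s['position'],s['contact_force'],s['wrist_torque'])
j=cv2.imread('pics/p3s.png')[180:275,325:405];i=cv2.imread('pics/p3.png')[130:360,200:440]
cv2.imwrite('pics/p3z.png',np.hstack([cv2.resize(j,(380,451),interpolation=cv2.INTER_CUBIC),cv2.resize(i,(420,451),interpolation=cv2.INTER_CUBIC)]))
E
```

```text
[ 532.90378435 -222.98527866   39.30971177] [-0.69674433  0.55862642  5.3094291 ] [ 0.2948451   0.44544169 -0.04894223]
```

View pics/p3z.png

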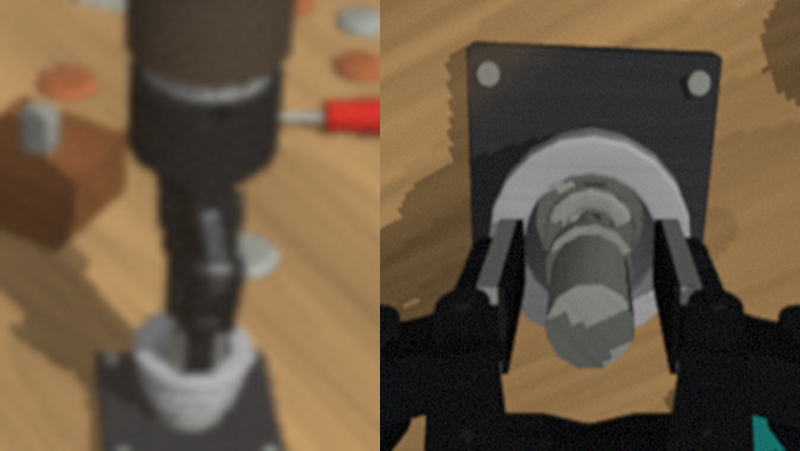

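The force stays at about 5 N while the tool keeps moving, so this is the sleeve's spring. It rests at TCP z ≈ 40.2. Pressing on to 6 mm or a little more.

Request:
servo_tool(rows=[[0.47,0,0,0.1,0,0,0],[0.47,0,0,0.1,0,0,0],[0.47,0,0,0.1,0,0,0],[0.47,0,0,0.1,0,0,0],[0.47,0,0,0.1,0,0,0],[0.47,0,0,0,0,0,0]])

```text
clock: 11.9
position: [532.9, -223.0, 34.5]
ee_rot: [0.978, -0.21, 0.0, 0.0]
contact_force: [-2.3, 0.8, 6.3]
gripper_width: 40.2
```

Request:
servo_tool(rows=[[0.47,0,0,0.05,0,0,0],[0.47,0,0,0.05,0,0,0],[0.47,0,0,0,0,0,0]])

```text
clock: 12.2
position: [533.0, -223.0, 33.7]
ee_rot: [0.978, -0.21, 0.0, 0.0]
contact_force: [-2.4, 1.6, 9.1]
gripper_width: 40.2
```

```bash
python3 - <<'E'
from h import *
d=snap('wrist','p4');s=read_state();print(s['position'],s['contact_force'])
j=cv2.imread('pics/p3.png')[130:360,200:440];i=cv2.imread('pics/p4.png')[130:360,200:440]
a=cv2.absdiff(i,j).sum(2); print((a>60).sum()); ys,xs=np.where(a>90); print(xs.min()+200,xs.max()+200,ys.min()+130,ys.max()+130) if len(xs) else 0
E
```

```text
[ 532.95372061 -222.98597859   33.72596976] [-2.45113932  1.31166331  7.37290081]
5267
200 433 130 344
```

```bash
python3 - <<'E'
from h import *
out=[]
for n in('p3','p4'):
  d=load(n)
  for z in(94,101):
    P=[proj(d,[533.1+11*np.cos(t),-223+11*np.sin(t),z]) for t in np.linspace(0,6.28,40)]; P=np.array(P); print(n,z,P.min(0).round(1),P.max(0).round(1))
  out.append(cv2.resize(cv2.imread(f'pics/{n}.png')[200:350,270:370],(400,600),interpolation=cv2.INTER_CUBIC))
cv2.imwrite('pics/p4z.png',np.hstack(out))
E
```

```text
p3 94 [294.5 272.4] [346.1 316.6]
p3 101 [293.1 281.9] [347.7 328.1]
p4 94 [293.4 280. ] [347.3 325.7]
p4 101 [291.8 290.5] [349.  338.2]
```

View pics/p4z.png

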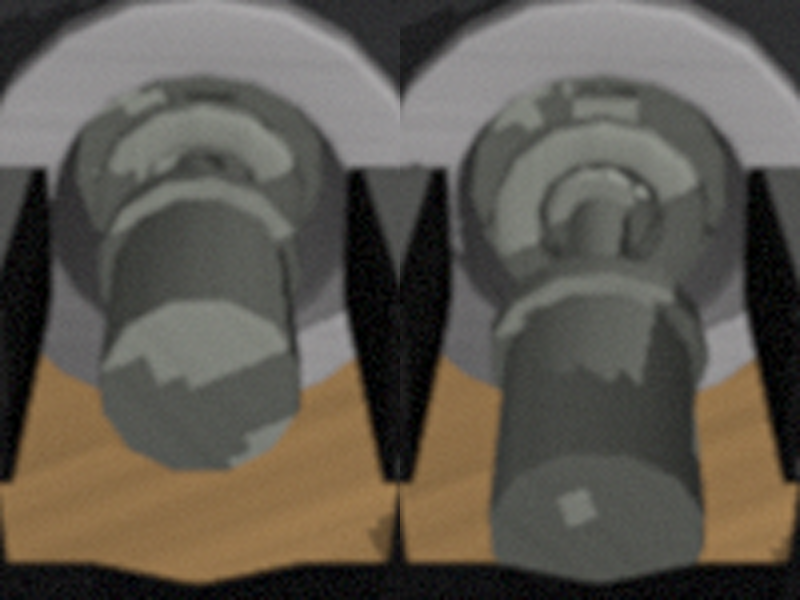

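The die has kicked up; its top's lower edge went from row 317 to 345 (338 expected if upright). It sits centred between the fingers. I'll lift off the sleeve and look again.

Request:
servo_tool(rows=[[0.47,0,0,-0.3,0,0,0],[0.47,0,0,-0.5,0,0,0],[0.47,0,0,-0.8,0,0,0],[0.47,0,0,-0.8,0,0,0],[0.47,0,0,-0.8,0,0,0],[0.47,0,0,-0.5,0,0,0],[0.47,0,0,0,0,0,0],[0.47,0,0,0,0,0,0]])

```text
clock: 13.05
position: [532.6, -222.9, 69.7]
ee_rot: [0.978, -0.21, 0.0, -0.0]
contact_force: [-0.3, 0.0, 0.5]
gripper_width: 40.0
```

```bash
python3 - <<'E'
from h import *
d=snap('wrist','p5');e=snap('side','p5s');s=read_state();print(s['clock'],s['position'],s['contact_force'],s['gripper_width'])
for z in(94,101,104):
    P=np.array([proj(d,[533.1+11*np.cos(t),-223+11*np.sin(t),z]) for t in np.linspace(0,6.28,40)]); print('w',z,P.min(0).round(1),P.max(0).round(1))
    P=np.array([proj(e,[533.1+11*np.cos(t),-223+11*np.sin(t),z]) for t in np.linspace(0,6.28,40)]); print('s',z,P.min(0).round(1),P.max(0).round(1))
a=cv2.resize(cv2.imread('pics/p5.png')[150:300,260:380],(480,600),interpolation=cv2.INTER_CUBIC)
b=cv2.resize(cv2.imread('pics/p5s.png')[195:290,340:390],(316,600),interpolation=cv2.INTER_CUBIC)
cv2.imwrite('pics/p5z.png',np.hstack([a,b]))
E
```

```text
13.15 [ 532.38653874 -222.83242279   69.22197371] [-0.32035048  0.69620116  0.88849266] 40.2029972082271
w 94 [299.1 240.5] [340.9 277.8]
s 94 [360.7 237.2] [369.7 242.7]
w 101 [298.2 246.6] [341.9 285.3]
s 101 [360.9 235. ] [369.8 240.5]
w 104 [297.8 249.4] [342.3 288.7]
s 104 [360.9 234. ] [369.9 239.5]
```

View pics/p5z.png

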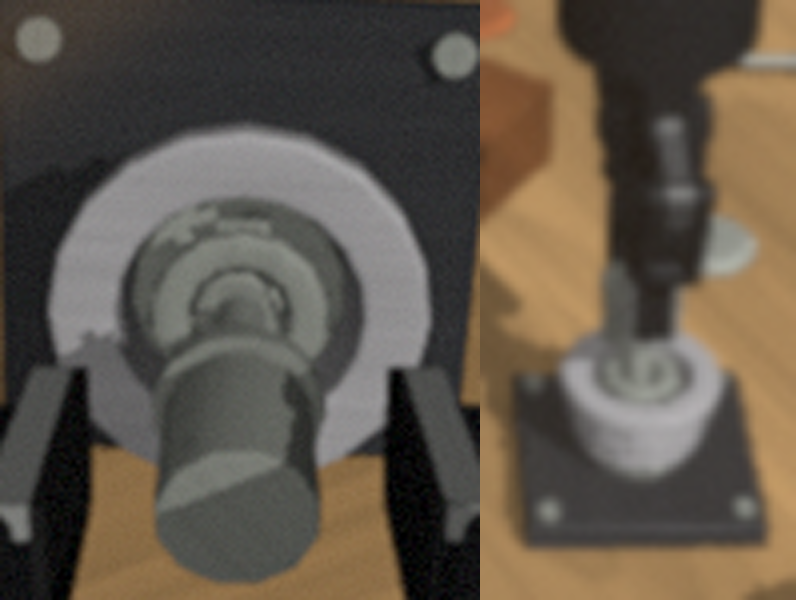

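The die has kicked up and leans slightly (about 4–5 mm at the top, toward tool −x), centred in y between the fingers. I'll close gently in stages while watching the side force.

Request:
servo_tool(rows=[[0.35,0,-0.02,0.15,0,0,0],[0.28,0,0,0,0,0,0],[0.28,0,0,0,0,0,0],[0.28,0,0,0,0,0,0]])

```text
clock: 13.55
position: [532.8, -222.7, 68.0]
ee_rot: [0.978, -0.21, -0.0, 0.0]
contact_force: [0.1, 0.1, -0.7]
gripper_width: 24.1
```

Request:
servo_tool(rows=[[0.26,0,0,0,0,0,0],[0.255,0,0,0,0,0,0],[0.25,0,0,0,0,0,0]])

```text
clock: 13.85
position: [532.7, -222.8, 68.1]
ee_rot: [0.978, -0.21, -0.0, 0.0]
contact_force: [-0.4, -1.3, -0.6]
gripper_width: 21.4
```

Request:
servo_tool(rows=[[0.2,0,0,0,0,0,0],[0.1,0,0,0,0,0,0],[0.1,0,0,0,0,0,0]])

```text
clock: 14.15
position: [532.9, -222.9, 68.2]
ee_rot: [0.978, -0.21, 0.0, 0.0]
contact_force: [0.2, 0.0, 1.5]
gripper_width: 19.3
```

Request:
servo_tool(rows=[[0.1,0,0,0,0,0,0],[0.1,0,0,-0.1,0,0,0],[0.1,0,0,-0.1,0,0,0],[0.1,0,0,0,0,0,0]])

```text
clock: 14.55
position: [532.5, -222.6, 69.0]
ee_rot: [0.978, -0.211, -0.001, -0.0]
contact_force: [1.6, -1.8, -9.1]
gripper_width: 19.7
```

```bash
python3 - <<'E'
from h import *
d=snap('wrist','g1');e=snap('side','g1s');s=read_state();print(s['clock'],s['position'],s['contact_force'],s['gripper_width'])
a=cv2.resize(cv2.imread('pics/g1.png')[130:300,250:390],(494,600),interpolation=cv2.INTER_CUBIC)
b=cv2.resize(cv2.imread('pics/g1s.png')[195:290,340:388],(303,600),interpolation=cv2.INTER_CUBIC)
cv2.imwrite('pics/g1z.png',np.hstack([a,b]))
E
```

```text
14.65 [ 532.41655644 -222.58794054   69.01444504] [  2.4781927   -3.27521156 -10.09900867] 19.613057825049065
```

View pics/g1z.png

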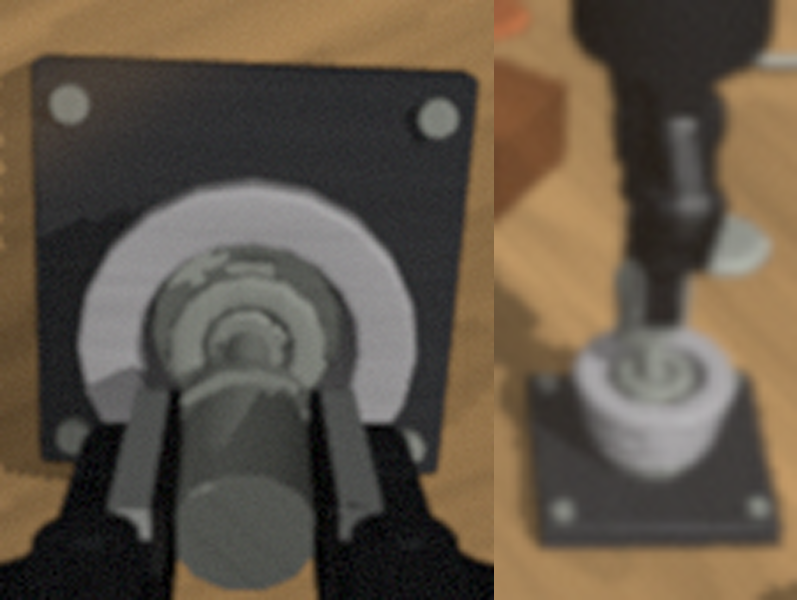

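The die is gripped on its head above the rim, and the pull is about 9–10 N (8 N of rub plus its weight), as expected. Drawing it straight up.

Request:
servo_tool(rows=[[0.1,0,0,-0.1,0,0,0],[0.1,0,0,-0.1,0,0,0],[0.1,0,0,-0.1,0,0,0],[0.1,0,0,-0.1,0,0,0]])

```text
clock: 15.05
position: [532.4, -222.6, 74.0]
ee_rot: [0.978, -0.21, -0.001, -0.0]
contact_force: [1.4, -2.2, -8.9]
gripper_width: 19.2
```

Request:
servo_tool(rows=[[0.1,0,0,-0.1,0,0,0],[0.1,0,0,-0.1,0,0,0],[0.1,0,0,-0.1,0,0,0],[0.1,0,0,-0.1,0,0,0],[0.1,0,0,-0.1,0,0,0],[0.1,0,0,-0.1,0,0,0],[0.1,0,0,-0.1,0,0,0],[0.1,0,0,-0.1,0,0,0],[0.1,0,0,0,0,0,0]])

```text
clock: 15.95
position: [533.1, -222.7, 82.7]
ee_rot: [0.978, -0.21, 0.0, -0.0]
contact_force: [0.5, -0.7, -2.0]
gripper_width: 19.7
```

The force fell to the die's own weight, so the foot has left the jaws. I'll lift clear, carry it part of the way and check how it hangs.

Request:
servo_tool(rows=[[0.1,0,0,-0.5,0,0,0],[0.1,0,0,-1,0,0,0],[0.1,0,0,-1.5,0,0,0],[0.1,0,0,-1.5,0,0,0],[0.1,0,0,-1.5,0,0,0],[0.1,0,0,-0.7,0,0,0],[0.1,0,0,0,0,0,0],[0.1,0,0,0,0,0,0]])

```text
clock: 16.75
position: [532.4, -222.6, 148.8]
ee_rot: [0.978, -0.21, -0.0, -0.0]
contact_force: [1.2, -0.5, -2.0]
gripper_width: 19.7
```

Request:
servo_tool(rows=[[0.1,-0.6,-1.2,0,0,0,0],[0.1,-1.2,-2.6,0,0,0,0],[0.1,-1.3,-2.8,0,0,0,0],[0.1,-1.3,-2.8,0,0,0,0],[0.1,-1.3,-2.8,0,0,0,0],[0.1,-1.3,-2.8,0,0,0,0],[0.1,-1.3,-2.8,0,0,0,0],[0.1,-1.3,-2.8,0,0,0,0],[0.1,-1.3,-2.8,0,0,0,0],[0.1,-1.3,-2.8,0,0,0,0],[0.1,-1.2,-2.8,0,0,0,0],[0.1,-1,-2.2,0,0,0,0]])

```text
clock: 17.95
position: [529.0, 122.9, 148.4]
ee_rot: [0.978, -0.21, -0.001, 0.0]
contact_force: [1.1, -0.3, -1.9]
gripper_width: 19.5
```

Request:
servo_tool(rows=[[0.1,0,0,0,0,0,0],[0.1,0,0,0,0,0,0]])

```text
clock: 18.15
position: [529.0, 121.4, 148.3]
ee_rot: [0.978, -0.21, -0.001, 0.001]
contact_force: [-0.1, -0.4, -1.3]
gripper_width: 19.5
```

```bash
python3 - <<'E'
from h import *
d=snap('wrist','c1');e=snap('side','c1s');s=read_state();print(s['clock'],s['position'],s['ee_rot'],s['contact_force'],s['gripper_width'])
h=cv2.cvtColor(cv2.imread('pics/c1.png'),cv2.COLOR_BGR2HSV)
m=(h[...,1]<70)&(h[...,2]>45)
for r in range(120,300,5):
    c=np.where(m[r,285:355])[0]+285
    print(r,len(c),(c.min(),c.max()) if len(c) else '',end=' | ')
print(); q=R.from_quat(s['ee_rot']);t=s['position']
for z in(31,19,3):
    print(z,proj(d,t+q.apply([0,0,z])).round(1))
E
```

```text
18.25 [529.27312997 120.4193874  148.61592033] [ 9.77605039e-01 -2.10446907e-01 -5.47182889e-04  4.32863503e-04] [-0.63553888 -0.80145223 -1.2309639 ] 19.395358333165813
120 0  | 125 0  | 130 0  | 135 0  | 140 0  | 145 0  | 150 0  | 155 0  | 160 0  | 165 0  | 170 0  | 175 0  | 180 0  | 185 0  | 190 0  | 195 0  | 200 0  | 205 0  | 210 0  | 215 11 (np.int64(315), np.int64(325)) | 220 20 (np.int64(310), np.int64(329)) | 225 22 (np.int64(309), np.int64(330)) | 230 22 (np.int64(309), np.int64(330)) | 235 23 (np.int64(309), np.int64(331)) | 240 35 (np.int64(302), np.int64(336)) | 245 56 (np.int64(288), np.int64(350)) | 250 59 (np.int64(285), np.int64(353)) | 255 56 (np.int64(285), np.int64(353)) | 260 56 (np.int64(285), np.int64(354)) | 265 54 (np.int64(285), np.int64(354)) | 270 54 (np.int64(285), np.int64(354)) | 275 56 (np.int64(285), np.int64(354)) | 280 48 (np.int64(289), np.int64(349)) | 285 39 (np.int64(300), np.int64(338)) | 290 33 (np.int64(303), np.int64(335)) | 295 18 (np.int64(311), np.int64(328)) | 
31 [320.9 221.2]
19 [321.1 227.7]
3 [321.3 237.7]
```

```bash
python3 - <<'E'
from h import *
d=load('c1'); t=np.array([529.27,120.42,148.6]); q=R.from_quat([.9776,-.21045,0,0])
h=cv2.cvtColor(cv2.imread('pics/c1.png'),cv2.COLOR_BGR2HSV)
m=(h[...,1]<70)&(h[...,2]>45)
print([(r,int(m[r,300:340].sum())) for r in list(range(205,220))+list(range(285,305))])
col=cv2.imread('pics/c1.png')[205:220,318:323].mean(1).round(0); print(col.tolist())
col=cv2.imread('pics/c1.png')[288:306,318:323].mean(1).round(0); print(col.tolist())
T=q.inv()
def at(u,v,zt): return T.apply(onz(d,u,v,t[2]-zt)-t).round(1)
for v in(211,212,213,214,215): print('foot edge',v,at(319.8,v,31))
print('foot sides',at(309,228,29),at(330.5,228,29))
for v in(294,296,298,300): print('top edge',v,at(320,v,-33))
# neutral: where screws/die measure put things in tool frame is unbiased wrt same camera
E
```

```text
[(205, 0), (206, 0), (207, 0), (208, 0), (209, 0), (210, 0), (211, 0), (212, 0), (213, 0), (214, 7), (215, 11), (216, 15), (217, 16), (218, 18), (219, 19), (285, 39), (286, 39), (287, 39), (288, 36), (289, 35), (290, 33), (291, 31), (292, 29), (293, 27), (294, 22), (295, 18), (296, 13), (297, 0), (298, 0), (299, 0), (300, 0), (301, 0), (302, 0), (303, 0), (304, 0)]
[[69.0, 108.0, 138.0], [67.0, 105.0, 134.0], [68.0, 106.0, 136.0], [72.0, 109.0, 138.0], [71.0, 109.0, 140.0], [71.0, 111.0, 141.0], [70.0, 109.0, 140.0], [69.0, 106.0, 137.0], [67.0, 94.0, 115.0], [70.0, 80.0, 86.0], [70.0, 74.0, 72.0], [75.0, 79.0, 77.0], [78.0, 83.0, 80.0], [89.0, 94.0, 92.0], [107.0, 114.0, 111.0]]
[[75.0, 80.0, 78.0], [74.0, 79.0, 78.0], [73.0, 78.0, 76.0], [76.0, 80.0, 78.0], [74.0, 78.0, 76.0], [73.0, 77.0, 76.0], [72.0, 76.0, 74.0], [72.0, 76.0, 73.0], [74.0, 80.0, 81.0], [71.0, 91.0, 107.0], [71.0, 106.0, 134.0], [73.0, 113.0, 144.0], [76.0, 116.0, 148.0], [76.0, 117.0, 149.0], [75.0, 115.0, 149.0], [73.0, 114.0, 146.0], [72.0, 112.0, 144.0], [72.0, 111.0, 142.0]]
foot edge 211 [ 7.6 -0.8 31. ]
foot edge 212 [ 6.9 -0.8 31. ]
foot edge 213 [ 6.2 -0.8 31. ]
foot edge 214 [ 5.4 -0.8 31. ]
foot edge 215 [ 4.7 -0.8 31. ]
foot sides [-4.4 -8.4 29. ] [-4.4  6.8 29. ]
top edge 294 [-15.   -0.9 -33. ]
top edge 296 [-16.2  -0.9 -33. ]
top edge 298 [-17.4  -0.9 -33. ]
top edge 300 [-18.6  -0.9 -33. ]
```

The die leans 0.075 rad in the grip, with its top toward tool −x. I'll carry it over the block, turn the tool −4.3° about y to stand it upright, and measure the bore and foot in one picture.

Request:
servo_tool(rows=[[0.1,-1.2,-2.18,0,0,0,0],[0.1,-1.2,-2.18,0,0,0,0],[0.1,-1.2,-2.18,0,0,0,0],[0.1,-1.2,-2.18,0,0,0,0],[0.1,-1.2,-2.18,0,0,0,0],[0.1,0,0,0,0,-2.1,0],[0.1,0,0,0,0,-2.2,0],[0.1,0,0,0,0,0,0],[0.1,0,0,0,0,0,0]])

```text
clock: 19.15
position: [520.2, 243.9, 148.9]
ee_rot: [0.977, -0.211, -0.037, -0.008]
contact_force: [-0.4, 0.5, -2.1]
gripper_width: 19.0
```

```bash
python3 - <<'E'
from h import *
d=snap('wrist','k1');s=read_state();t=s['position'];print(s['clock'],t,s['ee_rot'],s['contact_force'])
b=cv2.imread('pics/k1.png'); h=cv2.cvtColor(b,cv2.COLOR_BGR2HSV)
m=((h[...,1]<70)&(h[...,2]>45)).astype(np.uint8)
print([(r,int(np.where(m[r,295:345])[0].min()+295),int(np.where(m[r,295:345])[0].max()+295)) for r in range(180,310,3) if m[r,295:345].any()])
print('bore pred',proj(d,[517,246.5,45]))
P=R.from_quat([.9776,-.21045,0,0])
for z in(117,181): print(z,proj(d,t+P.apply([-3.3,-.8,0])*[1,1,0]+[0,0,z-t[2]]))
u,v=np.round(proj(d,[517,246.5,45])).astype(int)
g=cv2.cvtColor(b,cv2.COLOR_BGR2GRAY); 
for r in range(v-22,v+24,2): print(r,g[r,u-20:u+21:2].tolist())
E
```

```text
19.2 [519.90135279 244.0192618  148.91238738] [ 0.97682149 -0.21077259 -0.03657251 -0.00755921] [-0.72981769 -0.40966737 -0.85648504]
[(216, 313, 326), (219, 311, 329), (222, 309, 330), (225, 309, 331), (228, 309, 330), (231, 309, 330), (234, 310, 329), (237, 305, 333), (240, 302, 336), (243, 295, 344), (246, 295, 344), (249, 295, 344), (252, 295, 344), (255, 295, 344), (258, 302, 344), (261, 302, 344), (264, 301, 336), (267, 301, 336), (270, 301, 337), (273, 300, 338), (276, 300, 338), (279, 300, 338), (282, 300, 338), (285, 300, 338), (288, 301, 337), (291, 304, 334), (294, 308, 330)]
bore pred [318.37624024 190.07318158]
117 [318.65776312 222.91459943]
181 [318.65986374 277.99958681]
168 [68, 69, 73, 72, 70, 73, 74, 70, 75, 74, 72, 74, 75, 72, 72, 72, 70, 70, 66, 69, 65]
170 [74, 73, 75, 76, 73, 76, 73, 74, 73, 73, 73, 68, 73, 72, 71, 68, 67, 69, 65, 67, 68]
172 [73, 71, 73, 70, 77, 75, 74, 70, 70, 71, 72, 70, 68, 67, 66, 66, 67, 65, 72, 74, 76]
174 [74, 78, 74, 75, 74, 73, 74, 69, 72, 69, 65, 67, 69, 69, 72, 71, 75, 74, 76, 77, 75]
176 [74, 68, 70, 69, 70, 67, 70, 68, 68, 67, 71,
[... 942 characters left out ...]
, 78, 76, 78, 83, 87, 75, 60, 52, 50, 50, 52, 65, 66, 74, 79, 75, 73, 74, 81]
200 [81, 77, 81, 82, 80, 75, 78, 80, 81, 76, 76, 75, 71, 76, 77, 80, 75, 79, 79, 75, 75]
202 [81, 79, 77, 75, 75, 72, 72, 78, 78, 77, 77, 75, 74, 76, 77, 80, 80, 77, 74, 71, 70]
204 [74, 75, 77, 75, 75, 75, 75, 72, 77, 80, 79, 81, 78, 76, 76, 68, 69, 68, 67, 65, 67]
206 [75, 78, 76, 79, 77, 78, 78, 78, 79, 80, 74, 72, 69, 69, 67, 66, 69, 70, 66, 67, 66]
208 [81, 73, 78, 80, 81, 77, 75, 76, 73, 68, 70, 67, 66, 67, 69, 70, 68, 70, 69, 71, 71]
210 [78, 75, 73, 71, 72, 74, 62, 67, 67, 68, 69, 68, 71, 65, 73, 69, 69, 69, 73, 70, 72]
212 [72, 68, 69, 73, 69, 70, 69, 69, 72, 69, 69, 70, 69, 70, 71, 72, 70, 72, 74, 69, 71]
```

```bash
python3 - <<'E'
from h import *
d=load('k1');P=R.from_quat([.9776,-.21045,0,0]).inv()
x=darkblob('k1',318,190,16,.75);print('bore',np.round(x[:2],1),x[2].round(1))
b=onz(d,x[0],x[1],45)
g=cv2.imread('pics/k1.png')[205:222,317:323].mean((1)).round(0); print([(205+i,r.tolist()) for i,r in enumerate(g)])
print('bore',b.round(1))
for v in(213.5,214.5,215.5): print('foot edge - bore, level tool axes',v,P.apply(onz(d,319.75,v,117.5)-b).round(2))
print('head side mid', [P.apply(onz(d,u,280,181)-b).round(1) for u in(300,338.5)], P.apply(onz(d,319,296.5,181)-b).round(1))
print('foot sides',[P.apply(onz(d,u,227,119)-b).round(1) for u in(308.7,330.8)])
E
```

```text
bore [318.5 189.6] [16.3 19.1]
[(205, [39.0, 69.0, 111.0]), (206, [36.0, 65.0, 105.0]), (207, [36.0, 62.0, 100.0]), (208, [32.0, 59.0, 97.0]), (209, [34.0, 61.0, 98.0]), (210, [35.0, 62.0, 99.0]), (211, [33.0, 61.0, 100.0]), (212, [36.0, 62.0, 99.0]), (213, [46.0, 62.0, 87.0]), (214, [59.0, 66.0, 72.0]), (215, [67.0, 71.0, 68.0]), (216, [70.0, 74.0, 71.0]), (217, [71.0, 76.0, 74.0]), (218, [84.0, 89.0, 87.0]), (219, [104.0, 110.0, 108.0]), (220, [114.0, 121.0, 118.0]), (221, [112.0, 119.0, 117.0])]
bore [517.4 246.1  45. ]
foot edge - bore, level tool axes 213.5 [  7.46   0.89 -72.5 ]
foot edge - bore, level tool axes 214.5 [  6.69   0.89 -72.5 ]
foot edge - bore, level tool axes 215.5 [  5.91   0.89 -72.5 ]
head side mid [array([  -1.3,   -9.4, -136. ]), array([  -1.4,   10.2, -136. ])] [ -11.8    0.3 -136. ]
foot sides [array([ -2.4,  -7. , -74. ]), array([ -2.4,   8.8, -74. ])]
```

The bore is within 0.5 px of its prediction. The foot is 0.9 mm off in tool y and about 0.3 mm in x, and the die is upright. Correcting y and lowering along the true vertical.

Request:
servo_tool(rows=[[0.1,0.07,-0.08,1,0,0,0],[0.1,0.08,0,1,0,0,0],[0.1,0.07,0,1,0,0,0],[0.1,0.08,0,1,0,0,0],[0.1,0.07,0,1,0,0,0],[0.1,0.08,0,1,0,0,0],[0.1,0.04,0,0.5,0,0,0],[0.1,0,0,0,0,0,0],[0.1,0,0,0,0,0,0]])

```text
clock: 20.1
position: [520.6, 245.8, 84.1]
ee_rot: [0.977, -0.21, -0.036, -0.008]
contact_force: [-0.3, 0.3, -1.3]
gripper_width: 19.5
```

Request:
servo_tool(rows=[[0.1,0.015,0,0.2,0,0,0],[0.1,0.015,0,0.2,0,0,0],[0.1,0.015,0,0.2,0,0,0],[0.1,0.015,0,0.2,0,0,0],[0.1,0.015,0,0.2,0,0,0],[0.1,0,0,0,0,0,0]])

```text
clock: 20.7
position: [520.5, 245.7, 74.7]
ee_rot: [0.977, -0.21, -0.036, -0.008]
contact_force: [-1.4, -0.8, 2.6]
gripper_width: 19.6
```

Request:
servo_tool(rows=[[0.1,-0.022,0,-0.3,0,0,0],[0.1,0,0.1,0,0,0,0],[0.1,0,0,0,0,0,0],[0.1,0,0,0,0,0,0]])

```text
clock: 21.1
position: [519.8, 244.5, 76.6]
ee_rot: [0.977, -0.21, -0.037, -0.008]
contact_force: [-0.0, -0.3, -1.8]
gripper_width: 19.4
```

```bash
python3 - <<'E'
from h import *
d=snap('wrist','k2');s=read_state();t=s['position'];print(s['clock'],t,s['ee_rot'],s['contact_force'])
P=R.from_quat([.9776,-.21045,0,0]).inv()
b=cv2.imread('pics/k2.png'); h=cv2.cvtColor(b,cv2.COLOR_BGR2HSV); g=cv2.cvtColor(b,cv2.COLOR_BGR2GRAY)
u,v=np.round(proj(d,[517.2,246.3,45])).astype(int); print('bore pred',u,v)
for r in range(v-16,v+26,2): print(r,g[r,u-22:u+23:2].tolist(),h[r,u-22:u+23:4,1].tolist())
E
```

```text
21.15 [519.85471297 244.61216515  76.66245949] [ 0.97693084 -0.21022063 -0.03678774 -0.00775108] [ 0.42385002  0.06582927 -1.20110541]
bore pred 319 222
206 [71, 68, 72, 65, 67, 67, 68, 68, 71, 71, 70, 74, 71, 76, 77, 73, 75, 79, 77, 79, 76, 80, 81] [156, 157, 172, 164, 156, 168, 168, 165, 167, 168, 168, 157]
208 [69, 70, 67, 66, 68, 66, 75, 71, 73, 71, 77, 75, 75, 74, 81, 77, 75, 75, 77, 76, 75, 76, 73] [167, 165, 170, 156, 162, 161, 171, 159, 173, 168, 168, 172]
210 [69, 69, 71, 72, 74, 72, 73, 78, 77, 77, 73, 76, 77, 80, 76, 80, 77, 77, 74, 71, 74, 73, 75] [167, 158, 165, 172, 157, 168, 165, 166, 167, 171, 171, 164]
212 [71, 72, 77, 69, 77, 77, 77, 66, 55, 48, 48, 49, 49, 56, 67, 74, 77, 76, 72, 73, 76, 71, 74] [174, 158, 165, 168, 178, 166, 152, 175, 163, 175, 167, 163]
214 [70, 77, 76, 81, 79, 73, 52, 32, 34, 45, 58, 57, 69, 61, 51, 56, 73, 76, 70, 71, 71, 75, 73] [172, 161, 169, 172, 165, 33, 25, 95, 169, 172, 168, 167]
216 [75, 74, 78, 78, 67, 46, 23, 34, 53, 59, 66, 72, 77, 80, 78, 57, 57, 67, 74, 73, 75, 76, 77] [178, 171, 174, 221, 23, 8, 20, 10, 168, 157, 160, 157]
218 [82
[... 1586 characters left out ...]
, 116, 112, 110, 112, 111, 95, 88, 95, 114, 88, 80, 78, 76, 73, 71] [159, 173, 12, 14, 13, 20, 16, 14, 11, 19, 161, 164]
240 [57, 39, 55, 74, 97, 112, 112, 100, 83, 77, 80, 84, 90, 60, 67, 71, 78, 76, 86, 69, 61, 39, 57] [90, 128, 21, 13, 12, 13, 22, 19, 6, 9, 83, 89]
242 [51, 0, 56, 107, 104, 88, 75, 69, 69, 73, 78, 83, 79, 61, 62, 58, 60, 69, 76, 79, 68, 8, 55] [10, 13, 15, 13, 14, 13, 22, 12, 17, 17, 11, 5]
244 [53, 14, 64, 82, 72, 59, 62, 68, 71, 72, 77, 82, 72, 66, 59, 63, 53, 54, 62, 86, 64, 13, 47] [0, 20, 24, 28, 21, 16, 14, 13, 19, 16, 20, 16]
246 [31, 5, 48, 72, 60, 58, 64, 71, 73, 74, 80, 84, 70, 58, 59, 60, 53, 52, 49, 71, 59, 6, 34] [8, 16, 13, 15, 3, 13, 25, 17, 10, 25, 13, 23]
```

Request:
servo_tool(rows=[[0.1,-0.1,-0.06,0,0,0,0],[0.1,0,0,0,0,0,0],[0.1,0.015,0,0.2,0,0,0],[0.1,0.015,0,0.2,0,0,0],[0.1,0,0,0,0,0,0]])

```text
clock: 21.65
position: [519.7, 245.9, 74.4]
ee_rot: [0.977, -0.21, -0.036, -0.008]
contact_force: [-0.3, -0.5, 6.3]
gripper_width: 19.5
```

Request:
servo_tool(rows=[[0.1,0,0.05,0,0,0,0],[0.1,0,0,0,0,0,0]])

```text
clock: 21.85
position: [519.7, 245.7, 74.4]
ee_rot: [0.977, -0.21, -0.036, -0.009]
contact_force: [-1.3, -0.1, 4.4]
gripper_width: 19.4
```

```bash
python3 - <<'E'
from h import *
d=snap('wrist','k3');s=read_state();t=s['position'];print(s['clock'],t,s['contact_force'],s['wrist_torque'])
b=cv2.imread('pics/k3.png'); h=cv2.cvtColor(b,cv2.COLOR_BGR2HSV); g=cv2.cvtColor(b,cv2.COLOR_BGR2GRAY)
for r in range(208,240): print(r,' '.join('%3d'%x if h[r,c,1]>60 else ' . ' for c,x in zip(range(298,342),g[r,298:342])))
E
```

```text
21.9 [519.66344121 245.7540073   74.41151499] [-2.29844428  0.49958263  5.22144965] [0.01852024 0.46623252 0.00519266]
208  66  68  72  69  69  66  67  67  65  65  71  69  65  71  71  70  70  72  71  74  71  73  79  74  74  77  77  76  75  77  77  79  76  78  79  80  76  79  76  75  79  72  78  79
209  67  70  69  66  67  71  69  67  68  72  69  70  69  75  72  70  73  73  72  76  76  77  77  78  79  75  77  81  79  82  79  78  77  78  80  76  79  70  80  76  76  79  73  77
210  73  66  65  67  70  70  71  67  68  74  72  74  74  74  76  76  77  79  78  77  74  77  78  75  76  78  79  77  76  79  79  75  78  80  74  78  75  75  78  77  78  74  75  77
211  68  67  66  70  69  69  72  71  74  75  74  76  76  77  76  73  76  75  71  66  74  70  67  68  70  75  78  78  76  77  73  76  78  73  76  74  77  76  76  74  77  71  74  73
212  69  75  69  72  70  76  76  76  73  76  77  79  75  78  74  66  65  65  57  55  53  53  50  52  56  59  66  70  74  80  75  78  77  74  74  77  77  79  72  69  74  78  74  74
213  75  75  74  71  76  76  75  73  74  78  76  80  72  71  67  55  52  46  49  
[... 4078 characters left out ...]
  55  54  54  52  57  .   .   .   .   .   .   .   .   .   .   .   .   .   .   .   .   .   .   .   .   .   .   .   .   .   .   82  78  77  75  78  76  79  78  77
237  54  52  54  54  56  55  51  .   .   .   .   .   .   .   .   .   .   .   .   .   .   .   .   .   .   .   .   .   .   .   .   .   .   .   .   .   82  79  75  78  78  78  77  79
238  56  51  54  56  55  60  .   .   .   .   .   .   .   .   .   .   .   .   .   .   .   .   .   .   .   .   .   .   .   .   .   .   .   .   .   .   .   78  78  76  77  78  76  77
239  47  49  52  55  55  .   .   .   .   .   .   .   .   .   .   .   .   .   .   .   .   .   .   .   .   .   .   .   .   .   .   .   .   .   .   .   .   .   82  74  66  67  63  71
```

The foot is centred on the bore in y. It sits about 1–2 mm too far along tool +x, and the side force (−2.3 N in tool x) agrees. Easing it over.

Request:
servo_tool(rows=[[0.1,-0.06,-0.02,-0.05,0,0,0],[0.1,-0.06,0,0,0,0,0],[0.1,0,0,0,0,0,0]])

```text
clock: 22.2
position: [518.8, 246.2, 74.3]
ee_rot: [0.977, -0.21, -0.036, -0.008]
contact_force: [-0.7, -0.7, 4.9]
gripper_width: 19.4
```

Request:
servo_tool(rows=[[0.1,-0.06,0,0,0,0,0],[0.1,-0.06,0,0,0,0,0],[0.1,0,0,0,0,0,0]])

```text
clock: 22.5
position: [517.8, 246.6, 74.1]
ee_rot: [0.977, -0.21, -0.036, -0.008]
contact_force: [1.7, -0.0, 4.4]
gripper_width: 19.4
```

Request:
servo_tool(rows=[[0.1,0.07,0,0,0,0,0],[0.1,0,0,0,0,0,0]])

```text
clock: 22.7
position: [518.2, 246.4, 74.1]
ee_rot: [0.977, -0.21, -0.036, -0.008]
contact_force: [2.4, -0.4, 5.6]
gripper_width: 19.6
```

```bash
python3 - <<'E'
from h import *
d=snap('wrist','k4');F=[]
for k in range(3): s=read_state();F.append(s['contact_force']);get_image('top')
t=s['position'];print(s['clock'],t,np.mean(F,0),s['wrist_torque'])
P=R.from_quat(s['ee_rot']).inv();print('tool F',P.apply(np.mean(F,0)))
b=cv2.imread('pics/k4.png'); h=cv2.cvtColor(b,cv2.COLOR_BGR2HSV); g=cv2.cvtColor(b,cv2.COLOR_BGR2GRAY)
for r in range(209,240): print(r,' '.join('%2d'%x if h[r,c,1]>60 else '. ' for c,x in zip(range(300,340),g[r,300:340])))
E
```

```text
22.85 [518.15693765 246.39458941  74.0582723 ] [ 1.09886017 -0.4665656   6.39327947] [-0.06492598 -0.45412557  0.04292995]
tool F [ 0.71617638 -0.03325247 -6.46414613]
209 71 69 74 70 72 74 73 73 76 76 78 74 78 74 78 71 70 71 67 68 68 66 71 77 78 76 79 77 76 77 82 77 79 77 74 73 77 75 73 77
210 73 75 75 72 75 72 74 73 78 76 77 74 76 71 68 59 56 56 58 52 54 49 57 60 64 68 71 78 77 75 79 75 75 73 77 76 76 74 74 76
211 73 73 76 75 75 72 80 75 78 77 72 71 67 57 55 49 45 45 45 50 49 49 47 43 49 51 55 67 71 79 75 77 78 74 75 72 72 71 73 73
212 74 79 77 76 78 79 74 78 77 77 70 63 53 45 35 41 48 53 55 .  .  .  .  57 50 47 44 51 61 67 73 76 74 73 75 76 74 73 70 75
213 74 78 81 78 79 80 80 78 76 66 60 54 42 37 42 .  .  .  .  .  .  .  .  .  .  .  53 45 43 53 65 73 74 74 72 72 72 72 74 75
214 79 76 79 79 79 77 79 75 70 54 45 39 .  .  .  .  .  .  .  .  .  .  .  .  .  .  .  .  42 39 52 69 73 72 70 76 76 72 74 73
215 79 79 80 79 80 78 75 66 59 47 33 44 .  .  .  .  .  .  .  .  .  .  .  .  .  .  .  .  .  42 43 58 67 75 76 76 74 74 74 76
216 79 79 75 78 79 79 71 66 53 40 38 .  .  .  .  .  .  .  .  .  
[... 2211 characters left out ...]
.  .  .  .  .  .  .  .  .  .  .  .  .  .  .  .  .  78 79 83 79 71 75 74 78 78 78
235 50 51 52 53 56 60 62 .  .  .  .  .  .  .  .  .  .  .  .  .  .  .  .  .  .  .  .  .  .  .  .  .  .  80 76 78 80 79 78 77
236 52 56 58 62 60 66 .  .  .  .  .  .  .  .  .  .  .  .  .  .  .  .  .  .  .  .  .  .  .  .  .  .  .  .  81 82 77 78 81 77
237 62 62 66 65 64 .  .  .  .  .  .  .  .  .  .  .  .  .  .  .  .  .  .  .  .  .  .  .  .  .  .  .  .  .  80 82 77 76 77 75
238 67 66 72 63 .  .  .  .  .  .  .  .  .  .  .  .  .  .  .  .  .  .  .  .  .  .  .  .  .  .  .  .  .  .  .  .  81 73 71 69
239 68 71 64 .  .  .  .  .  .  .  .  .  .  .  .  .  .  .  .  .  .  .  .  .  .  .  .  .  .  .  .  .  .  .  .  .  .  73 69 57
```

Sliding only pivoted the die in the grip. I'll lift it, turn −2.5° about y (which moves the foot about −1.4 mm in x and uprights the die), shift y a little, and lower again.

Request:
servo_tool(rows=[[0.1,-0.03,0,-0.4,0,0,0],[0.1,0,-0.04,0,0,-2.5,0],[0.1,0,0,0,0,0,0],[0.1,0,0,0,0,0,0]])

```text
clock: 23.3
position: [517.0, 245.9, 76.5]
ee_rot: [0.976, -0.21, -0.059, -0.012]
contact_force: [-0.4, -0.5, -1.5]
gripper_width: 19.6
```

```bash
python3 - <<'E'
from h import *
d=snap('wrist','k5');s=read_state();t=s['position'];print(s['clock'],t,s['ee_rot'],s['contact_force'])
b=cv2.imread('pics/k5.png'); h=cv2.cvtColor(b,cv2.COLOR_BGR2HSV); g=cv2.cvtColor(b,cv2.COLOR_BGR2GRAY)
for r in range(204,228): print(r,' '.join('%2d'%x if h[r,c,1]>60 else '. ' for c,x in zip(range(300,340),g[r,300:340])))
m=((h[...,1]<70)&(h[...,2]>45))
P=R.from_quat([.9776,-.21045,0,0]).inv(); B=np.array([517.4,246.1,45])
for r in range(290,345,4):
  c=np.where(m[r,295:345])[0]+295
  if len(c): print(r,c.min(),c.max(),end=';')
print('bore proj',proj(d,B),'outer top',[proj(d,B+P.inv().apply([10.8,0,0]))])
for zb in(46,48): print(zb,'foot r7 edge',proj(d,B*[1,1,0]+[0,0,zb]+P.inv().apply([7,0,0])),'top edge r11',proj(d,B*[1,1,0]+[0,0,zb+64]+P.inv().apply([-11,0,0])))
E
```

```text
23.35 [516.90078234 245.96566261  76.62734336] [ 0.97582261 -0.21022628 -0.05865377 -0.01161354] [ 0.16635087  0.07687676 -2.18250519]
204 69 70 72 71 71 72 75 73 74 74 74 75 78 76 78 77 80 76 78 79 79 79 80 77 80 81 75 77 78 78 78 76 72 74 79 78 76 78 77 75
205 68 70 74 73 76 77 74 76 75 80 78 77 77 75 75 67 70 66 66 67 67 71 78 79 79 76 79 79 76 75 74 78 77 75 76 73 76 72 74 75
206 75 73 74 75 75 77 75 73 77 78 74 72 67 65 57 53 50 49 49 48 49 55 58 64 70 77 79 77 77 78 76 76 73 77 73 75 76 75 72 75
207 77 77 77 78 77 75 77 81 77 70 65 59 57 43 42 44 38 40 36 38 38 39 39 46 53 60 68 74 75 77 73 74 76 73 75 75 77 70 73 77
208 78 75 79 76 78 80 79 79 68 62 55 45 39 35 33 39 36 39 35 40 35 37 38 39 34 42 53 60 72 73 76 75 73 74 74 67 72 72 73 74
209 78 78 77 80 80 78 78 69 62 56 44 29 35 34 33 36 33 36 41 37 41 37 38 37 34 38 39 48 60 70 77 72 73 75 72 74 75 73 75 76
210 77 77 81 80 83 75 69 60 53 45 33 29 34 26 36 38 37 36 33 38 42 35 41 37 32 36 35 43 46 55 66 73 75 71 74 78 74 73 75 77
211 79 79 81 78 75 73 66 52 40 33 33 31 31 33 31 35 36 40 37 35 35 38 36 38 38 38 35 36 35 46 59 
[... 1590 characters left out ...]
 .  .  .  .  .  .  .  74 72 72 72 73 75 77 76 77
225 49 48 51 48 49 47 50 51 59 .  .  .  .  .  .  .  .  .  .  .  .  .  .  .  .  .  .  .  .  .  .  81 75 75 78 78 73 78 75 75
226 51 52 54 50 54 49 49 49 .  .  .  .  .  .  .  .  .  .  .  .  .  .  .  .  .  .  .  .  .  .  .  99 80 72 79 76 75 77 75 74
227 52 53 56 52 55 53 51 53 .  .  .  .  .  .  .  .  .  .  .  .  .  .  .  .  .  .  .  .  .  .  .  .  81 72 73 76 79 77 76 79
290 303 335;294 309 330;bore proj [319.14250323 216.35653715] outer top [array([319.12909659, 202.45612764])]
46 foot r7 edge [319.13841463 208.0348202 ] top edge r11 [319.56001694 292.84518824]
48 foot r7 edge [319.14760575 209.28754364] top edge r11 [319.57764039 295.58770419]
```

Request:
servo_tool(rows=[[0.1,0.05,-0.1,0,0,0,0],[0.1,0,0,0,0,0,0],[0.1,0.024,0,0.2,0,0,0],[0.1,0.024,0,0.2,0,0,0],[0.1,0,0,0,0,0,0]])

```text
clock: 23.85
position: [518.4, 247.0, 73.1]
ee_rot: [0.976, -0.21, -0.058, -0.012]
contact_force: [-0.4, -0.8, -1.1]
gripper_width: 19.2
```

It's lower than before with no contact force, so it has entered the bore. Continuing.

Request:
servo_tool(rows=[[0.1,0.024,0,0.2,0,0,0],[0.1,0.024,0,0.2,0,0,0],[0.1,0,0,0,0,0,0]])

```text
clock: 24.15
position: [518.5, 247.0, 69.1]
ee_rot: [0.976, -0.21, -0.058, -0.012]
contact_force: [0.4, -0.3, -2.1]
gripper_width: 19.6
```

Request:
servo_tool(rows=[[0.1,0.024,0,0.2,0,0,0],[0.1,0.024,0,0.2,0,0,0],[0.1,0,0,0,0,0,0]])

```text
clock: 24.45
position: [518.5, 247.0, 65.1]
ee_rot: [0.976, -0.21, -0.058, -0.012]
contact_force: [0.7, 0.2, -2.1]
gripper_width: 19.3
```

Request:
servo_tool(rows=[[0.1,0.024,0,0.2,0,0,0],[0.1,0.024,0,0.2,0,0,0],[0.1,0.024,0,0.2,0,0,0],[0.1,0.024,0,0.2,0,0,0],[0.1,0,0,0,0,0,0]])

```text
clock: 24.95
position: [518.5, 247.0, 57.0]
ee_rot: [0.976, -0.21, -0.058, -0.012]
contact_force: [-0.0, -0.9, -1.8]
gripper_width: 19.4
```

Request:
servo_tool(rows=[[0.1,0.024,0,0.2,0,0,0],[0.1,0.024,0,0.2,0,0,0],[0.1,0.024,0,0.2,0,0,0],[0.1,0.024,0,0.2,0,0,0],[0.1,0,0,0,0,0,0]])

```text
clock: 25.45
position: [518.5, 247.1, 48.9]
ee_rot: [0.976, -0.21, -0.058, -0.012]
contact_force: [-0.2, -0.2, -1.8]
gripper_width: 19.6
```

Request:
servo_tool(rows=[[0.1,0.012,0,0.1,0,0,0],[0.1,0.012,0,0.1,0,0,0],[0.1,0.012,0,0.1,0,0,0],[0.1,0.012,0,0.1,0,0,0],[0.1,0.012,0,0.1,0,0,0],[0.1,0.012,0,0.1,0,0,0],[0.1,0,0,0,0,0,0]])

```text
clock: 26.15
position: [518.6, 247.1, 43.1]
ee_rot: [0.976, -0.21, -0.058, -0.012]
contact_force: [0.4, -0.7, -1.7]
gripper_width: 19.7
```

Request:
servo_tool(rows=[[0.1,0.012,0,0.1,0,0,0],[0.1,0.012,0,0.1,0,0,0],[0.1,0,0,0,0,0,0]])

```text
clock: 26.45
position: [518.6, 247.1, 41.1]
ee_rot: [0.976, -0.21, -0.058, -0.012]
contact_force: [0.5, 0.1, -1.5]
gripper_width: 19.8
```

Request:
servo_tool(rows=[[0.1,0.012,0,0.1,0,0,0],[0.1,0.012,0,0.1,0,0,0],[0.1,0,0,0,0,0,0]])

```text
clock: 26.75
position: [518.8, 247.2, 40.6]
ee_rot: [0.976, -0.21, -0.058, -0.013]
contact_force: [-1.7, -1.0, 6.3]
gripper_width: 19.8
```

The rim met the block at TCP 40.6 (40 predicted) with about 8 N. Easing off, opening and withdrawing upward.

Request:
servo_tool(rows=[[0.1,-0.006,0,-0.05,0,0,0],[0.24,0,0,0,0,0,0],[0.3,0,0,0,0,0,0],[0.4,0,0,0,0,0,0],[0.5,0,0,0,0,0,0],[0.5,0,0,0,0,0,0],[0.5,0,0,0,0,0,0]])

```text
clock: 27.45
position: [518.7, 247.1, 39.6]
ee_rot: [0.976, -0.21, -0.058, -0.012]
contact_force: [-0.3, -0.4, -0.5]
gripper_width: 43.1
```

Request:
servo_tool(rows=[[0.5,-0.06,0,-0.5,0,0,0],[0.5,-0.12,0,-1,0,0,0],[0.5,-0.12,0,-1,0,0,0],[0.5,-0.24,0,-2,0,0,0],[0.5,-0.24,0,-2,0,0,0],[0.5,-0.24,0,-2,0,0,0],[0.5,-0.24,0,-2,0,0,0],[0.5,-3,0,0,0,3.4,0],[0.5,-3,0,0,0,3.4,0],[0.5,0,0,0,0,0,0]])

```text
clock: 28.45
position: [460.4, 272.1, 152.1]
ee_rot: [0.978, -0.208, 0.0, 0.0]
contact_force: [0.9, -1.1, -0.0]
gripper_width: 42.7
```

```bash
python3 - <<'E'
from h import *
d=snap('wrist','z1');e=snap('side','z1s');t=snap('top','z1t');s=read_state();print(s['clock'],s['position'],s['contact_force'])
def blobs(n,d,P,w,name):
    b=cv2.imread(f'pics/{name}.png');h=cv2.cvtColor(b,cv2.COLOR_BGR2HSV);m=((h[...,1]<70)&(h[...,2]>45)).astype(np.uint8)
    u,v=np.round(proj(d,P)).astype(int); print(n,'pred',u,v)
    for r in range(v-w,v+w,2 if n!='side' else 1):
        c=np.where(m[r,u-w:u+w])[0]+u-w
        if len(c): print(r,c.min(),c.max(),len(c),end='; ')
    print()
B=[517.4,246.1]
blobs('wrist',d,B+[65],34,'z1')
for z,r in((85,11),(49,13),(61,11)):
    for nm,c in(('w',d),('s',e)):
        P=np.array([proj(c,[B[0]+r*np.cos(a),B[1]+r*np.sin(a),z]) for a in np.linspace(0,6.28,60)]); print(nm,z,P.min(0).round(1),P.max(0).round(1))
for z in (45,85): print('top proj',z,proj(t,B+[z]))
blobs('side',e,B+[65],14,'z1s')
# sleeve: flange in side/top compare to start
a=cv2.imread('pics/side0.png')[200:290,335:395].astype(int);b=cv2.imread('pics/z1s.png')[200:290,335:395].astype(int)
dd=np.abs(a-b).sum(2)>70; ys,xs=np.where(dd); print('changed',dd.sum(),xs.min()+335,xs.max()+335,ys.min()+200,ys.max()+200)
E
```

```text
28.6 [464.53548707 272.28630594 152.0443082 ] [-0.48106838  0.08735878  0.02026563]
wrist pred 320 127
115 313 322 10; 117 310 326 17; 119 308 328 21; 121 306 330 25; 123 306 331 26; 125 305 331 27; 127 304 332 29; 129 305 332 28; 131 304 332 29; 133 305 331 27; 135 306 331 26; 137 307 329 23; 139 308 328 21; 141 310 326 17; 143 313 322 10; 
w 85 [306.2 113.6] [334.8 143.1]
s 85 [282.1 165.4] [288.6 168.4]
w 49 [305.6 111. ] [334.9 141.2]
s 49 [282.2 174.4] [289.8 178.1]
w 61 [307.4 113.5] [333.3 140.2]
s 61 [282.5 171.6] [289.  174.7]
top proj 45 [214.65020085 206.32839917]
top proj 85 [210.88608859 204.94070524]
side pred 286 172
169 284 287 4; 170 283 288 6; 171 283 288 6; 172 283 288 6; 173 283 288 6; 174 283 288 6; 175 283 289 7; 176 283 289 7; 177 283 289 7; 178 283 288 6; 
changed 146 340 369 239 254
```

```bash
python3 - <<'E'
from h import *
d=snap('wrist','z2');e=load('z1s');s=read_state();print(s['clock'],s['position'],s['joint_vel'].round(3).tolist())
b=cv2.imread('pics/z2.png');h=cv2.cvtColor(b,cv2.COLOR_BGR2HSV);m=((h[...,1]<70)&(h[...,2]>45)).astype(np.uint8)*255
u,v=np.round(proj(d,[517.4,246.1,65])).astype(int)
k=m[v-30:v+30,u-30:u+30]; cs,_=cv2.findContours(k,cv2.RETR_EXTERNAL,cv2.CHAIN_APPROX_NONE); c=max(cs,key=cv2.contourArea)
(x,y),r=cv2.minEnclosingCircle(c); print('die circle',x+u-30,y+v-30,r,'world z73',onz(d,x+u-30,y+v-30,73).round(1))
g=cv2.cvtColor(b,cv2.COLOR_BGR2GRAY)
# block top face for comparison
hh=((h[...,0]<14)&(h[...,1]>120)&(h[...,2]<150)).astype(np.uint8); 
n,l,st,ce=cv2.connectedComponentsWithStats(hh); i=1+np.argmax(st[1:,4]); print('block',st[i],onz(d,*ce[i],45).round(1))
# flange column profile in side, before/after
a=cv2.cvtColor(cv2.imread('pics/side0.png'),cv2.COLOR_BGR2GRAY);z=cv2.cvtColor(cv2.imread('pics/z1s.png'),cv2.COLOR_BGR2GRAY)
for c in(354,377): print(c,a[244:276,c].tolist(),z[244:276,c].tolist())
job=read_state()
E
```

```text
28.65 [465.00825206 272.08071013 151.73974265] [-0.017, 0.017, 0.005, -0.002, 0.002, -0.001]
die circle 319.7257137298584 133.64571380615234 15.112277030944824 world z73 [517.5 248.6  73. ]
block [ 155  167  118  108 6841] [481.6 378.1  45. ]
354 [150, 146, 144, 148, 153, 157, 156, 158, 156, 153, 138, 119, 99, 83, 73, 68, 61, 58, 54, 50, 49, 54, 59, 62, 61, 63, 64, 64, 64, 62, 63, 63] [150, 146, 146, 150, 156, 158, 158, 160, 158, 153, 139, 119, 100, 83, 73, 66, 63, 58, 53, 50, 47, 53, 60, 62, 63, 63, 64, 65, 62, 65, 64, 64]
377 [135, 136, 139, 140, 143, 149, 156, 161, 162, 159, 160, 154, 131, 102, 85, 74, 71, 66, 64, 63, 62, 62, 62, 62, 60, 62, 63, 62, 64, 63, 62, 63] [135, 138, 140, 141, 145, 152, 158, 163, 164, 161, 162, 155, 132, 104, 84, 76, 70, 66, 64, 64, 64, 64, 63, 64, 62, 62, 64, 63, 63, 62, 63, 62]
```

The sleeve's edge profile is the same as at the start, so it's forward. The die's head and rim heights match fully home, and the gripper is clear. Handing in.

```bash
python3 -c "
from bench import *
print(job_done())"
```

```text
the job is handed in; nothing more can be done
None
```

The die is standing in the empty block and I handed the job in at about 28.7 s of the 54 s; no verdict was reported.

- **Press:** I found the sleeve by touch, pressed it about 6.5 mm with at most about 9 N, and the die kicked up.
- **Draw:** Pulling the die out took about 10 N. The force then dropped to about the die's own weight, so its foot had left the jaws.
- **Placing:** The die leaned about 0.075 rad in the grip, so I turned the tool to stand it upright. The first lowering touched the bore's edge with about 8 N. After I lifted, re-aligned and lowered again, it went in freely, and the rim met the block with about 8 N at the height I expected.

**Last checks**
- **Sleeve:** Its edge profile in the side view is the same as at the start, so it is forward.
- **Die height:** The head and rim sit at the rows expected for fully home, to about 2 mm.
- **Robot:** The gripper was clear and touching nothing.

**Checks that disagreed**
- **Fingertips:** They stood about 17 mm behind the reported TCP at 40 mm opening, not 11 mm ahead of it as the text says. I relied on touch instead.
- **Die position:** The last wrist measurement put it 2.5 mm off the bore's axis in y, taken while the arm was still settling. The bore leaves only about 0.8 mm of play, so I put this down to the measurement, but I did not repeat it.
- **Gripper width:** It read 19.5 mm on the 22 mm head.

I did not measure the spare die and badges again at the end; the arm passed well above them.

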